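# Load the wash crate, lower its sprung lid and pin it shut

## Robot

A 7-joint arm with a two-finger parallel gripper is mounted at the origin on the work surface. World frame = base frame: x ahead of the robot, y to its left, z up, the work surface at z = 0. Lengths are in m, angles in degrees, forces in N, time in s.
With the tool pointing down it reaches from about 0.35 to 0.9 m from the base axis. Payload 8.1 kg.
Tool frame: the origin (TCP) lies at the very end of the fingers, on their centre line; the grasp point (between the pads) lies 19 mm behind it (manip.tcp_to_grasp is the distance from the TCP to the grasp point, in m); z points along the fingers, y is the line along which they close (so a half turn about z gives the same grasp; the last joint's range is limited). The gripper opens to 85 mm and grips with 20 to 120 N. Pads are 22 mm wide; open, the fingers measure 114 mm over their backs; the gripper's body (76 mm by 85 mm) begins 54 mm behind the grasp point. The pads swing forward as they close: fully open they stand 13 mm farther back than shut.
Start: joints at [66.257, 24.895, 1.432, 90.138, -0.665, 64.973, -4.303], TCP at [0.192, -0.595, 0.196] pointing down, gripper open.
Joint ranges: [-149.89, 149.89], [-25.12, 119.58], [-72.63, 75.52], [4.76, 147.25], [-75.54, 255.54], [6.69, 114.76], [-157.13, 157.13]. Speed limits (degrees/s): [127.2, 127.2, 172.46, 172.46, 180, 180, 180].

## Interface

Orientations are given as [roll, pitch, yaw] about the fixed x, y, z axes, in that order (R = Rz(yaw) Ry(pitch) Rx(roll)).
In Python, from plant import sensors, vision, ticket, manip gives the robot as it stands. The module is installed in compiled form; this text tells all that it offers.
- The arm moves only by the shell command python3 -m crank 'ROWS' [OPENING] [FORCE]. ROWS is JSON, a list of rows, each a list of 6 numbers: the shift along the tool's x, y, z in cm, then the turn, a rotation vector about the tool's x, y, z in degrees. A call has 1 to 12 rows; each row shifts and turns the commanded pose from where the row before left it, along the tool's axes as they then stand; what a row does not reach is not made up. A row lasts 1/8 s, in which the tool goes at most 62.5 mm and 10.7 degrees, less where a joint would pass 70% of its speed; a pose out of reach is approached as far as the arm can. A call is refused whole if a number of a shift passes 6.25 or a number of a turn 10.7, either way. A call with a gripper value outside its range is refused whole. OPENING is the finger opening in cm, from 0 to 8.54, set as the call begins (- or left out, the last holds). The fingers move at their own pace and stop on an object; FORCE is the grip in N (left out, the last holds). Time passes only in rows, so rows that do not move let the fingers close. It gives the time, the measured TCP pose, the force, the opening and the grip force at its end, in the units of the state.
- sensors.state(): the state, without advancing time (a new reading comes with each control period).
- vision.camera(name): name is "side" or "top"; returns a dict with "image" (480x640x3 uint8, blue, green, red), "camera_matrix" (3x3 intrinsics, pixels), "dist_coeffs" ([k1, k2, p1, p2, k3] as OpenCV has them; the pictures are not rectified), "origin" and "attitude" of the camera in the world. Camera axes: x right, y up, looking along -z (the intrinsics and any distortion apply to the point x, -y, -z); pixel columns grow to the right and rows downward; lengths in m; the calibration is good to about 2 mm. A picture is of the moment at which its call begins. There is no depth.
- ticket.job_done(): hands the job in; it is judged then, once.
The state is a dict: "time": time; "joints": joint angles; "joint_velocities": joint speeds; "tau": joint torques, N m; "position": TCP position; "orientation": TCP orientation; "contact_force": force on the tool from outside, world axes, zero at the start; "moment": the same for the moment, N m; "width": finger opening in m; "grip_force": force on a finger pad.
Only numpy, scipy, OpenCV 4.12 (cv2) and the standard library are available. Lean on these libraries where they do the work, as an engineer would, in place of code of your own. Each camera call takes 0.05 s, during which the arm holds its last target. There are 200 camera calls.

## Task

Put all the small steel cups that stand on the counter into the open wash crate, then shut its sprung lid slowly, guiding it all the way down without letting it snap shut. Then lock the lid with the two loose pins, one pushed fully home through each clevis on the crate's front so that its grip meets the cheek, and leave the mill, the mug and the jar where they stand.

Things in the scene. Friction and masses are not known exactly. Their poses are not given: they have to be found in the camera images.
- crate: stainless wash crate for small ware, fixed to the counter, open-topped box 250 (x) x 150 (y) x 85 (z) mm outside, walls and floor 4 mm (inner floor at z = about 4 mm); origin at the centre of its underside, z up; lid hinge along its -y top edge, the two clevises and the shut lid's bar on its +y side; stands within 0.2 rad of square to the counter
- lid (a joint): angle of the crate's sprung lid about the hinge (rad): 0 shut, about 2.4 fully open at its stop, leaning back over the -y side. It stays open by its weight beyond about 1.9 rad (starts at 2.2 to 2.4); well below that spring and weight drive it shut (up to about 3 N at the bar) and it slams if let go. 450 g
- crate_hinge (a point): middle of the hinge line (which runs along the crate's x), crate frame (0, -75, 88) mm; the point's axes are the crate's
- lid_bar (a point): middle of the lid's round handle bar, 12 mm dia, 82 mm clear length, parallel to the hinge, 195 mm from it in the lid's plane and 45 mm off the lid's free edge, held at its ends. At lid angle q: crate-frame y = -75 + 195 cos q, z = 88 + 195 sin q mm (shut: y = 120, z = 88). Can be pinched from above at any lid angle and turns between the fingers
- clevis_near (a point): centre of the hole's mouth, outer face of the robot-side clevis: crate frame (-85, 113, 52) mm, point axes as the crate's. Clevis: two upright cheeks 6 mm thick, 12 mm apart, 32 mm wide, top at z = 69 mm, 12.5 mm holes along the crate's y. With the lid shut its 6 mm tab (same hole) hangs midway between them, holes in line
- clevis_far (a point): the same for the far clevis: crate frame (85, 113, 52) mm. In either clevis a pin goes in level, shank along the crate's -y, until its grip meets the outer cheek: then the pin's origin is at this point and its tip stands 8 mm past the inner cheek's back, clear of the crate's wall
- pin_a: loose steel lock pin with black square grip, lying on the counter; origin on its axis where shank and grip meet. Round shank 10 mm dia, 32 mm long along +x, tapered over the last 7 mm; grip a block 34 mm long towards -x, 18 x 18 mm, so the axis lies 9 mm above the counter on any of its sides. 60 g. The pins are alike; either fits either clevis
- pin_b: loose steel lock pin with black square grip, lying on the counter; origin on its axis where shank and grip meet. Round shank 10 mm dia, 32 mm long along +x, tapered over the last 7 mm; grip a block 34 mm long towards -x, 18 x 18 mm, so the axis lies 9 mm above the counter on any of its sides. 60 g. The pins are alike; either fits either clevis
- mill: bystander: waisted wooden pepper mill, 42 mm dia, 76 mm high, standing among the cups; origin at its underside
- mug: bystander: orange mug, 76 mm dia, 85 mm high; origin at its underside
- jar: bystander: glass jar, 64 mm dia, 90 mm high; origin at its underside
- cup_0: small straight steel cup without handle, open at the top, 44 mm across the rim, slightly narrower at the foot, 48 mm high, about 90 g; origin at the centre of its underside, z up its axis; may be absent (2 to 4 of the four cups are there), standing on the counter at the start
- cup_1: small straight steel cup without handle, open at the top, 44 mm across the rim, slightly narrower at the foot, 48 mm high, about 90 g; origin at the centre of its underside, z up its axis; may be absent (2 to 4 of the four cups are there), standing on the counter at the start
- cup_2: small straight steel cup without handle, open at the top, 44 mm across the rim, slightly narrower at the foot, 48 mm high, about 90 g; origin at the centre of its underside, z up its axis; may be absent (2 to 4 of the four cups are there), standing on the counter at the start
- cup_3: small straight steel cup without handle, open at the top, 44 mm across the rim, slightly narrower at the foot, 48 mm high, about 90 g; origin at the centre of its underside, z up its axis; may be absent (2 to 4 of the four cups are there), standing on the counter at the start

How it is judged:
By the outcome, as a careful person would: the job done as asked, in the order asked, and still so for the second after the job is handed in, with the robot touching nothing.
Of cup_0, cup_1, cup_2, cup_3 only 2 to 4 are there at a start; the rules pass over those that are not, and their reading is None.
At some moment in a run one of cup_0, cup_1, cup_2, cup_3, pin_a, pin_b may be knocked a few centimetres aside while the robot is not near it.
It also fails if it takes over 210 s, if anything falls off the work surface, if the arm or the gripper's body presses on something with over 40 N, if the wrist force passes 120 N, or if a joint passes its speed limit or range.

## Working session

There is one attempt and no reset: what is moved stays moved. The work goes in short steps, Python scripts to look and compute and a shell command to move; the robot and the scene stay as the last step left them, time stands still between calls to the robot, and variables do not carry over. Pictures are saved under pics/ and viewed, at most 14 in all, crops included, and the job is handed in when it is done.

```bash
mkdir -p pics; cat > h.py <<'E'
import numpy as np,cv2
from scipy.spatial.transform import Rotation as Rot
from plant import sensors,vision,ticket,manip
def snap(n,f):
    c=vision.camera(n); cv2.imwrite('pics/'+f+'.png',c['image']); return c
def Rc(c):
    a=np.array(c['attitude'],float)
    if a.shape==(3,3): return a
    return Rot.from_euler('xyz',a,degrees=True).as_matrix()
def ray(c,u,v):
    p=cv2.undistortPoints(np.array([[[u,v]]],float),np.array(c['camera_matrix'],float),np.array(c['dist_coeffs'],float))[0,0]
    return Rc(c)@np.array([p[0],-p[1],-1.])
def at(c,u,v,z):
    d=ray(c,u,v);o=np.array(c['origin']);return o+d*(z-o[2])/d[2]
def proj(c,P):
    q=(np.atleast_2d(P)-np.array(c['origin']))@Rc(c); q=q*[1,-1,-1]
    return cv2.projectPoints(q,np.zeros(3),np.zeros(3),np.array(c['camera_matrix'],float),np.array(c['dist_coeffs'],float))[0][:,0]
def st():
    s=sensors.state();print({k:np.round(s[k],4).tolist() for k in('time','joints','position','orientation','contact_force','width','grip_force')});return s
E
python3 - <<'E'
from h import *
for n in('top','side'):
    c=snap(n,n+'0');print(n,c['origin'],c['attitude'],c['camera_matrix'],c['dist_coeffs'])
st();print(manip.tcp_to_grasp)
E
```

```text
top [0.4296209  0.06644238 0.88580071] [ 11.53654716   0.34379794 -97.58010682] [[452.68383706   0.         320.62984692]
 [  0.         452.68383706 239.12316368]
 [  0.           0.           1.        ]] [-0.06003439  0.          0.          0.          0.        ]
side [ 0.40282848 -0.48555203  0.5434556 ] [ 52.57984009  -0.36454117 -20.3259879 ] [[446.78398075   0.         314.72178425]
 [  0.         446.78398075 238.30658386]
 [  0.           0.           1.        ]] [-0.07397994  0.          0.          0.          0.        ]
{'time': 0.1, 'joints': [66.2596, 24.9306, 1.4317, 90.1844, -0.6655, 64.9728, -4.3012], 'position': [0.1915, -0.5944, 0.1951], 'orientation': [-179.9209, 0.0068, 17.8585], 'contact_force': [1.1087, 0.674, -0.5461], 'width': 0.0853, 'grip_force': 0.0}
0.0187
```

View pics/top0.png

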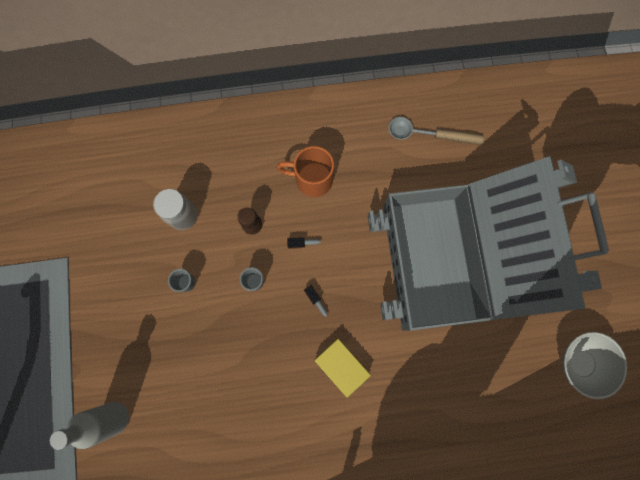

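View pics/side0.png

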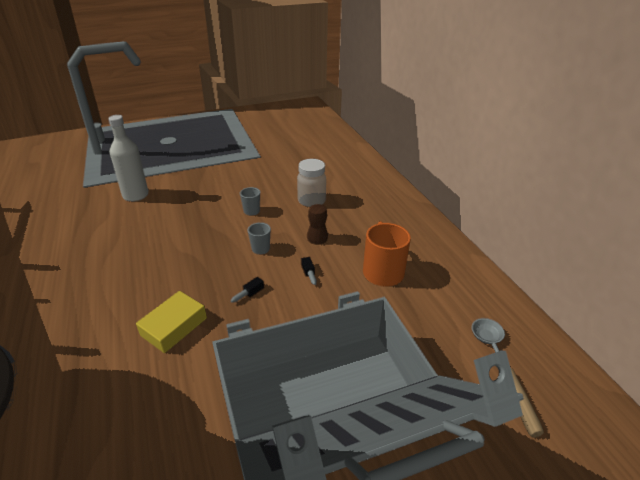

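The top view shows two cups, at about (180,280) and (251,279). The pins are at (300,242) and (317,300), the mill at (250,221) and the clevises at (379,220) and (393,310). I'll enlarge it.

```bash
python3 - <<'E'
import cv2
i=cv2.imread('pics/top0.png')
cv2.imwrite('pics/c1.png',cv2.resize(i[190:340,160:360],None,fx=4,fy=4,interpolation=2))
cv2.imwrite('pics/c2.png',cv2.resize(i[150:345,360:620],None,fx=3,fy=3,interpolation=2))
E
```

```text
(no output)
```

View pics/c1.png

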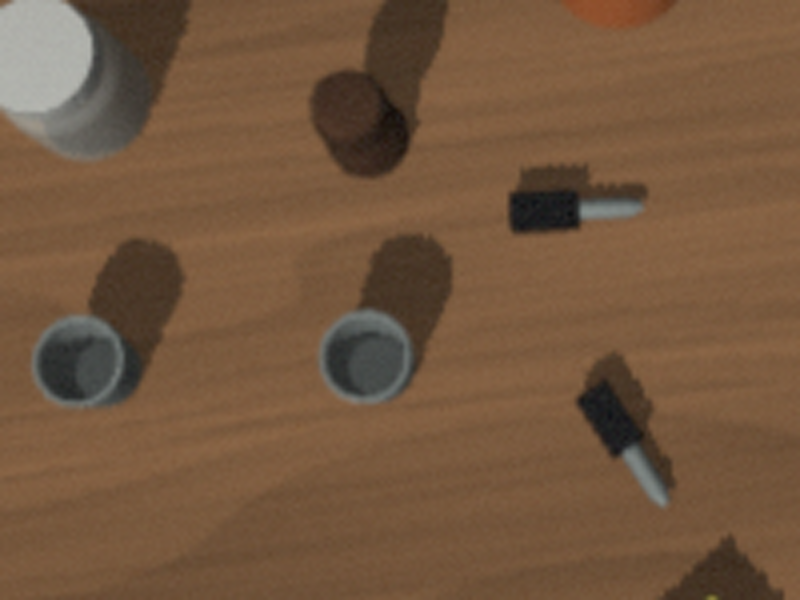

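View pics/c2.png

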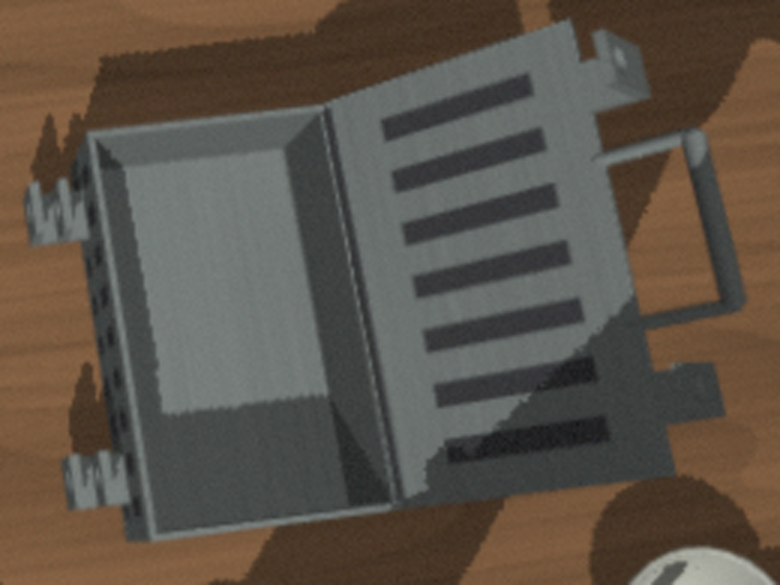

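```bash
cat > m1.py <<'E'
from h import *
c=vision.camera('top')
a=lambda x,y,z:at(c,160+x/4,190+y/4,z)
b=lambda x,y,z:at(c,360+x/3,150+y/3,z)
p=lambda n,v:print(n,np.round(np.asarray(v)*1000,1).tolist())
p('cupA',a(80,361,.048));p('cupB',a(367,356,.048));p('mill',a(347,107,.076))
for n,P in(('pin1',[(511,212),(579,209),(643,208)]),('pin2',[(591,392),(629,446),(664,503)])):
    g,o,t=[a(*q,.012) for q in P];d=t-g;p(n,[g,o,t]);print('len',np.linalg.norm(d)*1000,'dir',np.degrees(np.arctan2(d[1],d[0])))
C=np.array([b(90,133,.085),b(150,538,.085),b(398,503,.085),b(325,105,.085)]);p('corners FN+',C)
p('edges',[np.linalg.norm(C[i]-C[i-1]) for i in range(4)])
M=np.array([[.125,.075],[-.125,.075],[-.125,-.075],[.125,-.075]])
m=C[:,:2].mean(0);H=M.T@(C[:,:2]-m);th=np.arctan2(H[0,1]-H[1,0],H[0,0]+H[1,1])
print('crate',m,'yaw',np.degrees(th))
np.save('crate.npy',[*m,th])
E
cat >> h.py <<'E'
def crate(x,y,z):
    m=np.load('crate.npy');r=Rot.from_euler('z',m[2]).as_matrix()
    return np.array([m[0],m[1],0])+r@np.array([x,y,z])/1000
def barq(q): return crate(0,-75+195*np.cos(q),88+195*np.sin(q))
E
cat >> m1.py <<'E'
def pr(P): return np.round(proj(c,P),1).tolist()
print('clevis px',pr([crate(-85,113,69),crate(85,113,69)]),'fits', pr([crate(125,75,85),crate(-125,75,85),crate(-125,-75,85),crate(125,-75,85)]))
for q in(2.2,2.25,2.3,2.35,2.4):print(q,pr([barq(q)]),np.round(barq(q),3))
print('bar seen',360+714/3,150+222/3)
E
python3 m1.py
```

```text
cupA [557.0, 319.8, 48.0]
cupB [541.8, 185.9, 48.0]
mill [654.2, 179.3, 76.0]
pin1 [[608.0, 113.3, 12.0], [605.0, 79.9, 12.0], [601.4, 48.6, 12.0]]
len 64.97942245597307 dir -95.87717633621958
pin2 [[515.0, 85.4, 12.0], [486.9, 70.6, 12.0], [457.9, 57.6, 12.0]]
len 63.53758422514008 dir -154.05340565602836
corners FN+ [[658.8, -88.3, 85.0], [412.7, -83.4, 85.0], [412.3, -231.5, 85.0], [657.6, -236.3, 85.0]]
edges [148.0, 246.2, 148.1, 245.3]
crate [ 0.53536257 -0.15989631] yaw -0.9147584943517255
clevis px [[383.8, 310.1], [370.8, 218.4]] fits [[389.0, 193.0], [409.8, 330.0], [493.8, 319.3], [468.5, 184.2]]
2.2 [[592.1, 221.6]] [ 0.532 -0.35   0.246]
2.25 [[594.7, 222.0]] [ 0.532 -0.357  0.24 ]
2.3 [[596.9, 222.4]] [ 0.532 -0.365  0.233]
2.35 [[598.8, 222.9]] [ 0.532 -0.372  0.227]
2.4 [[600.2, 223.5]] [ 0.532 -0.379  0.22 ]
bar seen 598.0 224.0
```

```bash
python3 -m crank '[[0,0,-6.25,0,0,8.9],[0,0,-6.25,0,0,8.9],[2,-5,0,0,0,0],[2,-5,0,0,0,0],[2,-5,0,0,0,0],[2,-5,0,0,0,0],[2,-5,0,0,0,0],[2,-5,0,0,0,0],[2,-5,0,0,0,0],[2,-5,0,0,0,0],[2,-5,0,0,0,0],[2,-5,0,0,0,0]]' 8.5 40
```

```text
time: 1.65
position: [0.3914, -0.093, 0.3208]
orientation: [180.0, -0.0, 0.0]
contact_force: [0.8, -0.7, 0.0]
width: 0.0848
grip_force: 0.0
```

```bash
python3 -m crank '[[1.84,-4.59,0,0,0,0],[1.84,-4.59,0,0,0,0],[1.84,-4.59,0,0,0,0],[1.84,-4.59,0,0,0,0],[1.84,-4.59,0,0,0,0],[1.84,-4.59,0,0,0,0],[1.84,-4.59,0,0,0,0],[1.84,-4.59,0,0,0,0],[1.84,-4.59,0,0,0,0],[0,0,6.25,0,0,0],[0,0,6.25,0,0,0],[0,0,6,0,0,0]]'
python3 - <<'E'
from h import *
s=st();c=snap('side','side1');cv2.imwrite('pics/s1c.png',cv2.resize(c['image'][80:330,150:450],None,fx=2.4,fy=2.4))
E
```

```text
time: 3.15
position: [0.5561, 0.3183, 0.1335]
orientation: [180.0, 0.0, 0.1]
contact_force: [0.5, -0.8, -0.2]
width: 0.0848
grip_force: 0.0
{'time': 3.15, 'joints': [-12.7904, 33.6279, -33.7914, 89.934, 20.2841, 62.6908, -141.4897], 'position': [0.5561, 0.3183, 0.1335], 'orientation': [179.9774, 0.0225, 0.063], 'contact_force': [0.506, -0.8086, -0.1539], 'width': 0.0848, 'grip_force': 0.0}
```

View pics/s1c.png

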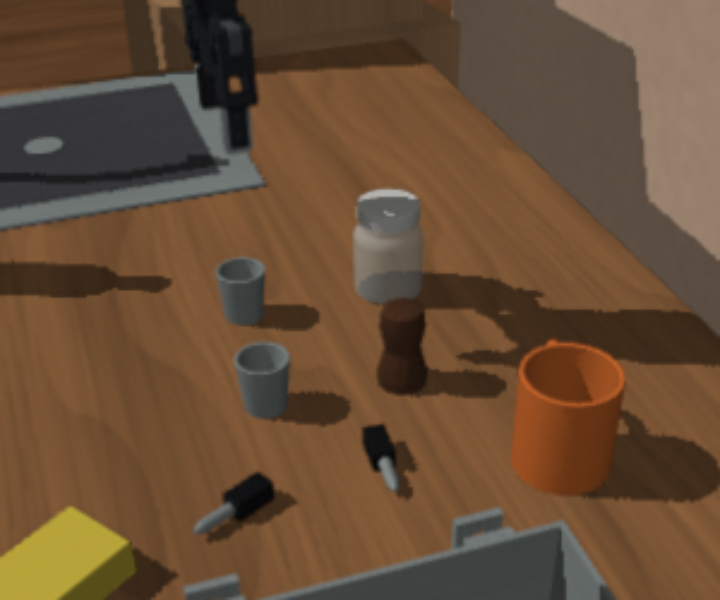

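The gripper is above cup A, whose rim centre is at side pixel (250,192). Cup B's rim is at (259,229). I'll cross-check both with the side camera.

```bash
python3 - <<'E'
from h import *
c=vision.camera('side')
a=lambda x,y,z:np.round(at(c,150+x/2.4,80+y/2.4,z)*1000,1)
print('A',a(241,269,.048),'B',a(263,354,.048))
print('pin1',a(375,429,.015),a(389,464,.010),a(398,488,.010));print('pin2',a(262,485,.012),a(235,508,.010),a(200,528,.010))
print('clevis tops out', a(455,527,.069),a(188,592,.069),'rim corner',a(563,527,.085))
E
```

```text
A [558.8 317.4  48. ] B [544.6 187.3  48. ]
pin1 [609.8 108.3  15. ] [608.1  72.3  10. ] [605.3  45.7  10. ]
pin2 [513.1  80.1  12. ] [489.4  65.6  10. ] [461.8  54.4  10. ]
clevis tops out [603.8 -58.   69. ] [437.5 -54.1  69. ] rim corner [657.8 -94.8  85. ]
```

```bash
python3 -m crank '[[0.2,0,5,0,0,0],[0,0,4,0,0,0],[0,0,2.5,0,0,0],[0,0,0,0,0,0]]' && python3 -m crank '[[0,0,0,0,0,0],[0,0,0,0,0,0],[0,0,0,0,0,0],[0,0,0,0,0,0],[0,0,0,0,0,0],[0,0,0,0,0,0]]' 3 40
```

```text
time: 3.75
position: [0.5586, 0.3185, 0.0213]
orientation: [180.0, 0.0, 0.0]
contact_force: [1.0, 0.0, 0.1]
width: 0.085
grip_force: 0.0
time: 4.5
position: [0.5583, 0.3186, 0.0207]
orientation: [180.0, 0.0, 0.1]
contact_force: [-0.1, -0.2, -0.9]
width: 0.0296
grip_force: 0.0
```

```bash
python3 - <<'E'
from h import *
c=snap('side','side2');d=vision.camera('top')
cv2.imwrite('pics/s2c.png',np.hstack([cv2.resize(c['image'][130:330,180:340],None,fx=2.5,fy=2.5),cv2.resize(d['image'][190:350,130:290],None,fx=2.5,fy=3.125)]))
E
```

```text
(no output)
```

View pics/s2c.png

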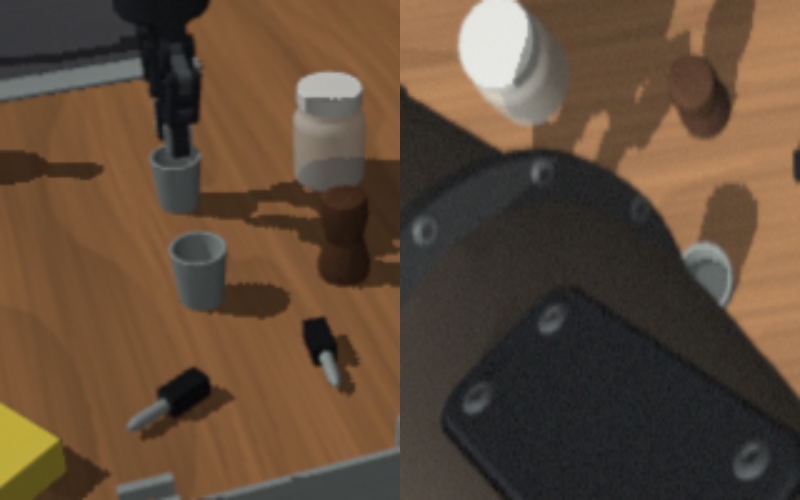

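The near finger seems to dip inside cup A's rim instead of straddling it. I'll project the fingertip positions to check.

```bash
python3 - <<'E'
from h import *
s=st();c=vision.camera('side');p=np.array(s['position']);R=Rot.from_euler('xyz',s['orientation'],degrees=True).as_matrix()
for n,o in(('tcp',(0,0,0)),('y+15',(0,.015,0)),('y-15',(0,-.015,0)),('x+11',(.011,0,0)),('y+30',(0,.03,0)),('y-30',(0,-.03,0))):
    q=proj(c,[p+R@np.array(o)])[0];print(n,np.round(q,1),'crop',np.round([(q[0]-180)*2.5,(q[1]-130)*2.5]))
print(np.round(at(c,180+175/2.5,130+161/2.5,.048),4))
I=cv2.resize(c['image'][150:230,210:310],None,fx=8,fy=7.5,interpolation=cv2.INTER_CUBIC);cv2.imwrite('pics/s3c.png',cv2.convertScaleAbs(I,alpha=1.8))
E
```

```text
{'time': 4.6, 'joints': [-14.6902, 40.5151, -30.7283, 95.4182, 25.2362, 51.1263, -145.4279], 'position': [0.5583, 0.3186, 0.0207], 'orientation': [179.9949, 0.0084, 0.063], 'contact_force': [0.0366, 0.3052, 0.0579], 'width': 0.0304, 'grip_force': 0.0}
tcp [251.1 202.7] crop [178. 182.]
y+15 [252.8 206.3] crop [182. 191.]
y-15 [249.4 199.2] crop [174. 173.]
x+11 [256.  201.8] crop [190. 179.]
y+30 [254.5 210. ] crop [186. 200.]
y-30 [247.8 195.7] crop [169. 164.]
[0.5557 0.3087 0.048 ]
```

View pics/s3c.png

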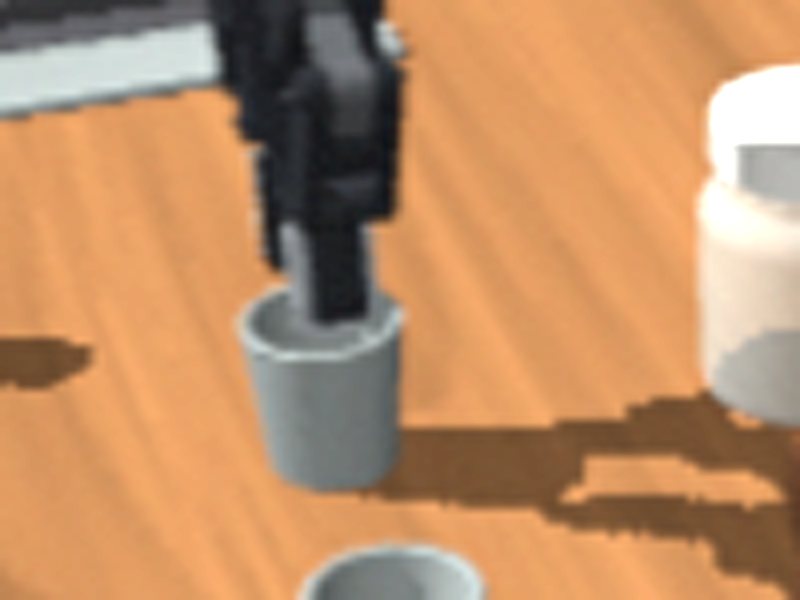

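```bash
python3 - <<'E'
from h import *
c=vision.camera('side')
print('open z.1335: seen tip ~ (248,142)')
for dy in(-.057,-.0425,0,.0425):
  for dz in(0,.013,.03):print(dy,dz,np.round(proj(c,[[.556,.318+dy,.1335+dz]])[0],1))
print('now seen tip px', 210+340/8,150+320/7.5)
for dy in(-.03,-.015,0,.015):
  for dz in(0,.01,.03,.04):print(dy,dz,np.round(proj(c,[[.5583,.3186+dy,.0207+dz]])[0],1))
E
```

```text
open z.1335: seen tip ~ (248,142)
-0.057 0 [252.5 168.5]
-0.057 0.013 [252.  162.4]
-0.057 0.03 [251.3 154.2]
-0.0425 0 [250.7 165.1]
-0.0425 0.013 [250.2 159. ]
-0.0425 0.03 [249.5 151. ]
0 0 [245.6 155.6]
0 0.013 [245.1 149.7]
0 0.03 [244.4 141.8]
0.0425 0 [240.9 146.8]
0.0425 0.013 [240.4 141. ]
0.0425 0.03 [239.6 133.3]
now seen tip px 252.5 192.66666666666666
-0.03 0 [254.5 210. ]
-0.03 0.01 [254.1 206. ]
-0.03 0.03 [253.4 197.9]
-0.03 0.04 [253.1 193.8]
-0.015 0 [252.8 206.3]
-0.015 0.01 [252.4 202.4]
-0.015 0.03 [251.7 194.3]
-0.015 0.04 [251.3 190.2]
0 0 [251.1 202.7]
0 0.01 [250.7 198.8]
0 0.03 [250.  190.7]
0 0.04 [249.6 186.7]
0.015 0 [249.4 199.2]
0.015 0.01 [249.1 195.3]
0.015 0.03 [248.3 187.3]
0.015 0.04 [247.9 183.2]
```

The cup hasn't moved. Both fingertips are still above the rim, at z≈0.05 instead of the 0.02 reported. I'll open and go down gradually, watching the force.

```bash
python3 -m crank '[[0,0,-2,0,0,0],[0,0,0,0,0,0],[0,0,0,0,0,0],[0,0,0,0,0,0],[0,0,0,0,0,0],[0,0,1.5,0,0,0],[0,0,1,0,0,0],[0,0,0.5,0,0,0],[0,0,0.5,0,0,0],[0,0,0,0,0,0]]' 7
python3 - <<'E'
from h import *
c=vision.camera('side')
I=cv2.resize(c['image'][150:230,210:310],None,fx=8,fy=7.5,interpolation=cv2.INTER_CUBIC);cv2.imwrite('pics/s4c.png',cv2.convertScaleAbs(I,alpha=1.8))
E
```

```text
time: 5.95
position: [0.5582, 0.3185, 0.0054]
orientation: [180.0, 0.0, 0.1]
contact_force: [-0.3, -1.1, -0.7]
width: 0.07
grip_force: 0.0
```

View pics/s4c.png

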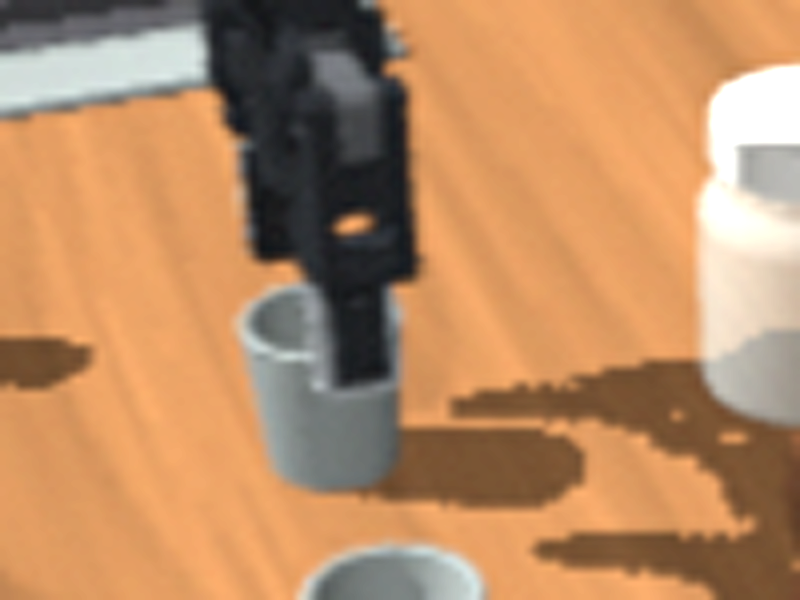

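The near finger is beside the cup, with its tip around z≈0.045. So reported z is about 3 cm low. I'll go down 2.2 cm and grip.

```bash
python3 -m crank '[[0,0,0.8,0,0,0],[0,0,0.8,0,0,0],[0,0,0.6,0,0,0],[0,0,0,0,0,0]]' && python3 -m crank '[[0,0,0,0,0,0],[0,0,0,0,0,0],[0,0,0,0,0,0],[0,0,0,0,0,0],[0,0,0,0,0,0]]' 3 40
```

```text
time: 6.5
position: [0.5579, 0.3182, -0.017]
orientation: [180.0, 0.1, 0.1]
contact_force: [0.1, -0.9, 0.0]
width: 0.0698
grip_force: 0.0
time: 7.12
position: [0.5586, 0.3191, -0.0157]
orientation: [-180.0, -0.0, 0.1]
contact_force: [0.0, 1.5, 5.6]
width: 0.0413
grip_force: 40.5
```

```bash
python3 -m crank '[[0,0,-3,0,0,0],[0,0,-6,0,0,0],[0,0,-6,0,0,0],[0.45,5.9,0,0,0,0],[0.45,5.9,0,0,0,0],[0.45,5.9,0,0,0,0],[0.45,5.9,0,0,0,0],[0.45,5.9,0,0,0,0],[0.45,5.9,0,0,0,0],[0.45,5.9,0,0,0,0],[0.45,5.9,0,0,0,0],[0,0,0,0,0,0]]'
python3 - <<'E'
from h import *
s=st();c=snap('top','top5');d=snap('side','side5')
cv2.imwrite('pics/c5.png',np.hstack([cv2.resize(d['image'],None,fx=.625,fy=.75),cv2.resize(c['image'],None,fx=.625,fy=.75)]))
E
```

```text
time: 8.62
position: [0.5934, -0.1612, 0.1324]
orientation: [179.8, 0.1, -0.5]
contact_force: [-0.3, 0.2, -0.8]
width: 0.0415
grip_force: 40.9
{'time': 8.625, 'joints': [31.4351, 30.9604, -31.7218, 93.9556, 18.3446, 60.4433, -96.3217], 'position': [0.5934, -0.1612, 0.1324], 'orientation': [179.8117, 0.1399, -0.5044], 'contact_force': [-0.267, 0.153, -0.7833], 'width': 0.0415, 'grip_force': 40.9413}
```

View pics/c5.png

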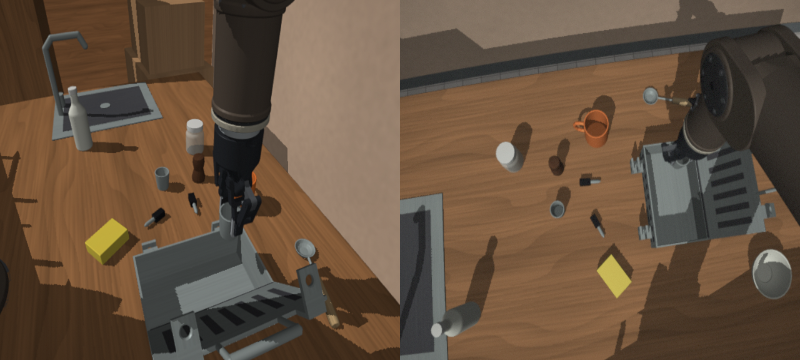

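The cup is held near the far (+x) end of the crate at side pixel (365,293). I'll check that against the projection.

```bash
python3 - <<'E'
from h import *
c=vision.camera('side')
for P in([.594,-.161,.15],[.594,-.161,.198],[.594,-.161,.12],[.594,-.161,.004],[.594,-.101,.15]):print(P,proj(c,[P]))
print('crate +y corners',proj(c,[crate(125,75,85),crate(-125,75,85)]))
I=cv2.resize(c['image'][200:420,200:500],None,fx=2.6,fy=2.6,interpolation=cv2.INTER_CUBIC);cv2.imwrite('pics/s6.png',cv2.convertScaleAbs(I,alpha=1.6))
E
```

```text
[0.594, -0.161, 0.15] [[368.14862761 311.34254788]]
[0.594, -0.161, 0.198] [[371.57129604 281.96525739]]
[0.594, -0.161, 0.12] [[366.18140934 328.07016462]]
[0.594, -0.161, 0.004] [[359.61574167 383.08096458]]
[0.594, -0.101, 0.15] [[348.04577935 279.3828386 ]]
crate +y corners [[384.3750467  295.32929871]
 [211.92914277 339.25143518]]
```

View pics/s6.png

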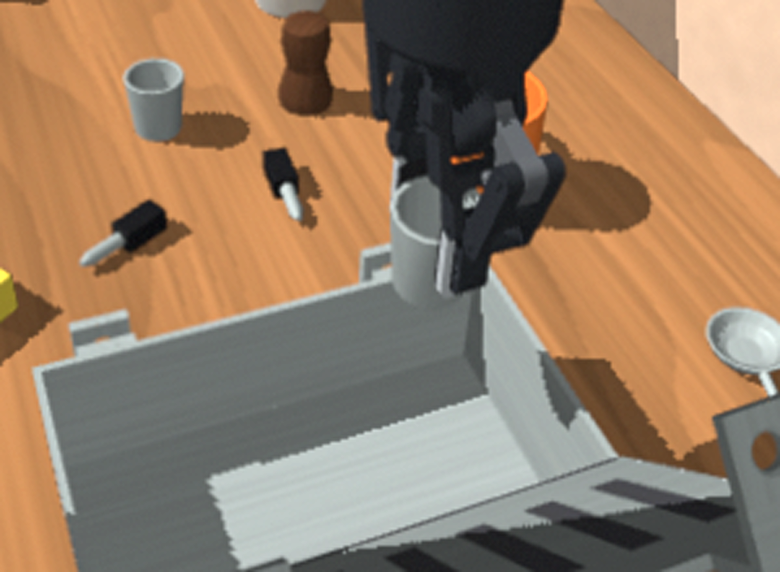

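```bash
python3 -m crank '[[0,0,5,0,0,0],[0,0,5,0,0,0],[0,0,2.8,0,0,0],[0,0,0.8,0,0,0],[0,0,0.6,0,0,0],[0,0,0,0,0,0]]' && python3 -m crank '[[0,0,0,0,0,0],[0,0,0,0,0,0],[0,0,0,0,0,0],[0,0,-3,0,0,0],[0,0,-5,0,0,0],[0,0,-6,0,0,0],[0,0,-3,0,0,0],[0,0,0,0,0,0]]' 6.2
```

```text
time: 9.52
position: [0.5955, -0.153, -0.0073]
orientation: [180.0, -0.1, 0.1]
contact_force: [0.2, 0.3, -1.8]
width: 0.0417
grip_force: 41.0
time: 10.52
position: [0.5966, -0.1532, 0.1649]
orientation: [179.9, -0.3, 0.1]
contact_force: [0.3, -0.0, -0.0]
width: 0.0619
grip_force: 0.0
```

```bash
python3 -m crank '[[-0.89,-5.66,0,0,0,0],[-0.89,-5.66,0,0,0,0],[-0.89,-5.66,0,0,0,0],[-0.89,-5.66,0,0,0,0],[-0.89,-5.66,0,0,0,0],[-0.89,-5.66,0,0,0,0],[0,0,5,0,0,0],[0,0,4,0,0,0],[0,0,0,0,0,0]]' 7.5
python3 - <<'E'
from h import *
s=st()
o=cv2.imread('pics/top0.png').astype(int);c=vision.camera('top')['image'].astype(int)
d=(abs(o-c).max(2)>40)
for n,(u,v) in dict(pin1=(300,242),pin2=(317,300),mill=(250,221),cupB=(251,279)).items(): print(n,d[v-14:v+14,u-18:u+18].mean())
g=vision.camera('side')['image'];cv2.imwrite('pics/s7.png',cv2.convertScaleAbs(cv2.resize(g[150:300,170:370],None,fx=3.5,fy=3.5,interpolation=cv2.INTER_CUBIC),alpha=1.6))
E
```

```text
time: 11.65
position: [0.5382, 0.1849, 0.0684]
orientation: [179.9, 0.4, 0.1]
contact_force: [-0.4, -0.5, 0.2]
width: 0.0752
grip_force: 0.0
{'time': 11.65, 'joints': [-0.3635, 32.1881, -34.1018, 103.7557, 22.3896, 51.3545, -134.6261], 'position': [0.5382, 0.1849, 0.0684], 'orientation': [179.8539, 0.3919, 0.107], 'contact_force': [-0.3929, -0.526, 0.1632], 'width': 0.0752, 'grip_force': 0.0}
pin1 0.5654761904761905
pin2 0.6676587301587301
mill 0.3680555555555556
cupB 0.5238095238095238
```

```bash
python3 - <<'E'
from h import *
o=cv2.imread('pics/side0.png').astype(int);c=vision.camera('side')['image'].astype(int)
d=(abs(o-c).max(2)>40)
for n,(u,v,r) in dict(pin1=(309,270,14),pin2=(247,290,14),mill=(318,230,10),cupBlow=(260,246,6),cupB=(260,238,12)).items(): print(n,d[v-r:v+r,u-r:u+r].mean())
E
python3 -m crank '[[0.45,0,0,0,0,0],[0,0,0,0,0,0]]'
```

```text
pin1 0.0
pin2 0.0
mill 0.0
cupBlow 0.0
cupB 0.0
time: 12.05
position: [0.5468, 0.1862, 0.0729]
orientation: [-180.0, -0.1, 0.0]
contact_force: [-1.4, -0.9, -0.4]
width: 0.0752
grip_force: 0.0
```

```bash
python3 -m crank '[[-0.3,0,4,0,0,0],[0,0,3,0,0,0],[0,0,1.8,0,0,0],[0,0,0,0,0,0]]' && python3 -m crank '[[0,0,0,0,0,0],[0,0,0,0,0,0],[0,0,0,0,0,0],[0,0,0,0,0,0],[0,0,0,0,0,0],[0,0,-3,0,0,0],[0,0,-6,0,0,0],[0,0,-6,0,0,0],[0,0,0,0,0,0]]' 3 40
```

```text
time: 12.55
position: [0.5421, 0.186, -0.0168]
orientation: [180.0, 0.1, 0.1]
contact_force: [0.9, -0.4, 1.2]
width: 0.0749
grip_force: 0.0
time: 13.68
position: [0.5456, 0.1881, 0.1395]
orientation: [-179.8, -0.5, 0.1]
contact_force: [0.9, 0.3, -1.8]
width: 0.0417
grip_force: 40.8
```

```bash
python3 -m crank '[[-1.08,5.67,0,0,0,0],[-1.08,5.67,0,0,0,0],[-1.08,5.67,0,0,0,0],[-1.08,5.67,0,0,0,0],[-1.08,5.67,0,0,0,0],[-1.08,5.67,0,0,0,0],[0,0,0,0,0,0],[0,0,0,0,0,0]]'&& python3 -m crank '[[0,0,5,0,0,0],[0,0,5,0,0,0],[0,0,2.8,0,0,0],[0,0,0.8,0,0,0],[0,0,0.5,0,0,0],[0,0,0,0,0,0]]'
```

```text
time: 14.68
position: [0.4779, -0.1538, 0.1336]
orientation: [-180.0, 0.0, 0.0]
contact_force: [0.5, 0.7, -0.2]
width: 0.0415
grip_force: 41.0
time: 15.42
position: [0.4789, -0.1538, -0.0064]
orientation: [180.0, -0.1, 0.1]
contact_force: [-0.0, -0.6, -1.1]
width: 0.0416
grip_force: 41.0
```

```bash
python3 -m crank '[[0,0,0,0,0,0],[0,0,0,0,0,0],[0,0,0,0,0,0],[0,0,-3,0,0,0],[0,0,-6,0,0,0],[0,0,-6,0,0,0],[0,0,-6,0,0,0],[0,0,-6,0,0,0],[0,0,-0.5,0,0,0],[0,0,0,0,0,0]]' 6.2
python3 - <<'E'
from h import *
st();c=snap('top','top8');d=snap('side','side8')
cv2.imwrite('pics/c8.png',cv2.convertScaleAbs(np.hstack([cv2.resize(d['image'][280:480,200:560],(440,440)),cv2.resize(c['image'][150:340,340:620],(360,440))]),alpha=1.5))
E
```

```text
time: 16.68
position: [0.478, -0.1542, 0.2678]
orientation: [180.0, -0.0, 0.0]
contact_force: [0.3, 0.6, -0.6]
width: 0.0618
grip_force: 0.0
{'time': 16.675, 'joints': [42.3076, 14.1403, -37.4845, 98.2055, 9.099, 70.6934, -87.3168], 'position': [0.478, -0.1542, 0.2678], 'orientation': [179.9642, -0.0199, 0.0398], 'contact_force': [0.3101, 0.5597, -0.6073], 'width': 0.0618, 'grip_force': 0.0}
```

View pics/c8.png

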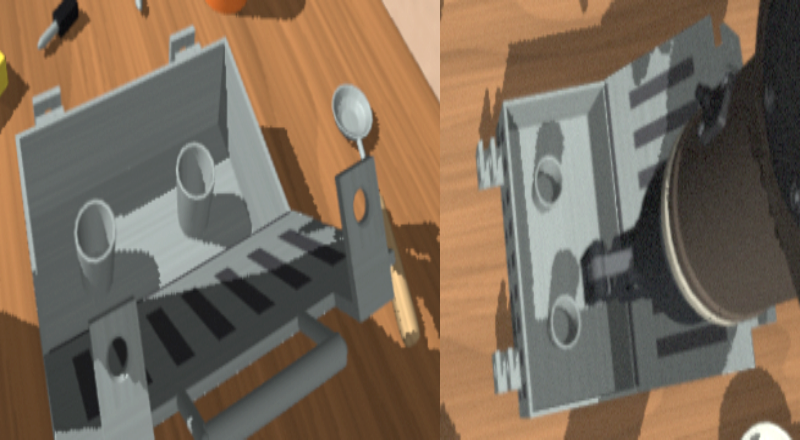

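Both cups stand upright in the crate. The bar shows at side crop about (272,386), which is image pixel (422,455). I'll fit the lid angle to it.

```bash
python3 - <<'E'
from h import *
s=vision.camera('side');t=vision.camera('top')
from scipy.optimize import least_squares
for q in(2.2,2.25,2.3,2.35,2.4):print(q,np.round(proj(s,[barq(q)]),1),np.round(proj(t,[barq(q)]),1),np.round(barq(q),3))
f=lambda P:np.r_[proj(s,[P])[0]-[422.5,455],proj(t,[P])[0]-[598,224]]
r=least_squares(f,[.53,-.37,.23]);print(r.x,r.fun)
x=s['image'][330:,330:500];cv2.imwrite('pics/bar.png',x)
E
```

```text
2.2 [[414.6 420.7]] [[592.1 221.6]] [ 0.532 -0.35   0.246]
2.25 [[418.6 434.2]] [[594.7 222. ]] [ 0.532 -0.357  0.24 ]
2.3 [[422.2 447.7]] [[596.9 222.4]] [ 0.532 -0.365  0.233]
2.35 [[425.6 461.1]] [[598.8 222.9]] [ 0.532 -0.372  0.227]
2.4 [[428.6 474.2]] [[600.2 223.5]] [ 0.532 -0.379  0.22 ]
[ 0.53069026 -0.36833633  0.23001354] [-0.21736053  0.06556993  0.05254616 -0.47742142]
```

```bash
python3 -m crank '[[1.3,5.35,0,0,0,0],[1.3,5.35,0,0,0,0],[1.35,5.35,0,0,0,0],[1.35,5.35,0,0,0,0],[0,0,0,0,0,0],[0,0,0,0,0,0]]'
python3 - <<'E'
from h import *
st();d=snap('side','side9')
cv2.imwrite('pics/c9.png',cv2.convertScaleAbs(cv2.resize(d['image'][300:480,320:560],(800,600),interpolation=cv2.INTER_CUBIC),alpha=1.6))
E
```

```text
time: 17.62
position: [0.5312, -0.3671, 0.2664]
orientation: [-179.9, 0.1, 0.1]
contact_force: [-0.2, 0.1, -0.0]
width: 0.0621
grip_force: 0.0
{'time': 17.625, 'joints': [49.6336, 27.9022, -31.2926, 78.625, 14.3302, 77.5445, -71.7048], 'position': [0.5312, -0.3671, 0.2664], 'orientation': [-179.8784, 0.0865, 0.0899], 'contact_force': [-0.1766, 0.1491, -0.034], 'width': 0.0621, 'grip_force': 0.0}
```

View pics/c9.png

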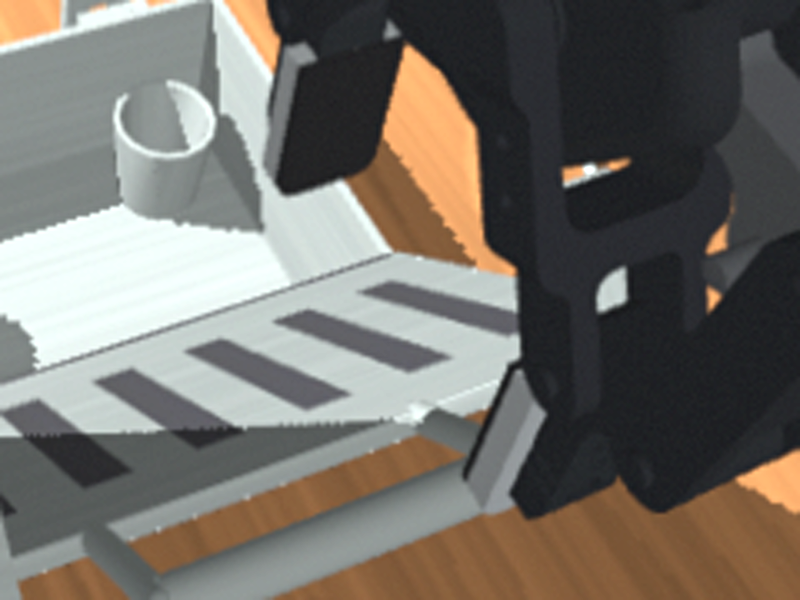

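```bash
python3 - <<'E'
from h import *
c=vision.camera('side')
print('far seen 419,354')
for z in(.27,.28,.29,.3,.31,.32):print(z,proj(c,[[.531,-.336,z]])[0],'near',proj(c,[[.531,-.402,z]])[0])
E
```

```text
far seen 419,354
0.27 [408.48729919 386.70526187] near [461.44259775 472.87927661]
0.28 [410.51046192 378.3337017 ] near [465.16017332 465.30102555]
0.29 [412.61256774 369.60170192] near [469.05507549 457.32582161]
0.3 [414.79791632 360.48734109] near [473.13950626 448.92358883]
0.31 [417.07108364 350.96703938] near [477.42672159 440.06132124]
0.32 [419.4369383  341.01541822] near [481.93113246 430.70274313]
```

```bash
python3 -m crank '[[0,0,4,0,0,0],[0,0,3,0,0,0],[0,0,1.7,0,0,0],[0,0,0,0,0,0]]' && python3 -m crank '[[0,0,0,0,0,0],[0,0,0,0,0,0],[0,0,0,0,0,0],[0,0,0,0,0,0],[0,0,0,0,0,0],[0,0,0,0,0,0]]' 0.6 60
python3 - <<'E'
from h import *
import json
st();d=vision.camera('side');t=vision.camera('top');cv2.imwrite('pics/s10.png',d['image'][300:480,320:560]);cv2.imwrite('pics/t10.png',t['image'])
N=48;q=np.linspace(2.33,0,N+1);y=.195*np.cos(q);z=.195*np.sin(q)
for k in range(4):
  Y=np.round(-y[12*k:12*k+13]*100,2);Z=np.round(-z[12*k:12*k+13]*100,2)
  print(json.dumps([[0,round(a,2),round(b,2),0,0,0] for a,b in zip(np.diff(Y),np.diff(Z))]))
E
```

```text
time: 18.23
position: [0.531, -0.3672, 0.1802]
orientation: [-180.0, 0.1, 0.1]
contact_force: [0.9, -0.6, 0.4]
width: 0.062
grip_force: 0.0
time: 18.98
position: [0.5318, -0.3691, 0.1815]
orientation: [179.9, -0.1, 0.0]
contact_force: [1.1, -4.0, 5.9]
width: 0.0094
grip_force: 58.7
{'time': 18.975, 'joints': [49.6219, 30.9646, -30.5753, 85.9426, 16.5137, 67.4853, -73.6786], 'position': [0.5318, -0.3691, 0.1815], 'orientation': [179.9087, -0.085, 0.013], 'contact_force': [1.1053, -3.9765, 5.8767], 'width': 0.0094, 'grip_force': 58.7366}
[[0, -0.7, -0.64, 0, 0, 0], [0, -0.73, -0.6, 0, 0, 0], [0, -0.76, -0.56, 0, 0, 0], [0, -0.79, -0.53, 0, 0, 0], [0, -0.81, -0.49, 0, 0, 0], [0, -0.83, -0.44, 0, 0, 0], [0, -0.86, -0.41, 0, 0, 0], [0, -0.87, -0.36, 0, 0, 0], [0, -0.89, -0.33, 0, 0, 0], [0, -0.91, -0.27, 0, 0, 0], [0, -0.91, -0.24, 0, 0, 0], [0, -0.93, -0.19, 0, 0, 0]]
[[0, -0.94, -0.14, 0, 0, 0], [0, -0.94, -0.1, 0, 0, 0], [0, -0.94, -0.05, 0, 0, 0], [0, -0.95, -0.01, 0, 0, 0], [0, -0.95, 0.04, 0, 0, 0], [0, -0.94, 0.09, 0, 0, 0], [0, -0.94, 0.13, 0, 0, 0], [0, -0.93, 0.18, 0, 0, 0], [0, -0.92, 0.22, 0, 0, 0], [0, -0.9, 0.26, 0, 0, 0], [0, -0.9, 0.31, 0, 0, 0], [0, -0.88, 0.35, 0, 0, 0]]
[[0, -0.86, 0.4, 0, 0, 0], [0, -0.84, 0.43, 0, 0, 0], [0, -0.82, 0.48, 0, 0, 0], [0, -0.79, 0.52, 0, 0, 0], [0, -0.77, 0.55, 0, 0, 0], [0, -0.74, 0.59, 0, 0, 0], [0, -0.71, 0.62, 0, 0, 0], [0, -0.68, 0.66, 0, 0, 0], [0, -0.65, 0.69, 0, 0, 0], [0, -0.61, 0.72, 0, 0, 0], [0, -0.57, 0.76, 0, 0, 0], [0, -0.54, 0.77, 0, 0, 0]]
[[0, -0.51, 0.81, 0, 0, 0], [0, -0.46, 0.82, 0, 0, 0], [0, -0.42, 0.85, 0, 0, 0], [0, -0.38, 0.87, 0, 0, 0], [0, -0.34, 0.88, 0, 0, 0], [0, -0.29, 0.9, 0, 0, 0], [0, -0.25, 0.91, 0, 0, 0], [0, -0.2, 0.93, 0, 0, 0], [0, -0.16, 0.93, 0, 0, 0], [0, -0.12, 0.94, 0, 0, 0], [0, -0.07, 0.94, 0, 0, 0], [0, -0.02, 0.95, 0, 0, 0]]
```

```bash
python3 - <<'E'
import cv2
i=cv2.imread('pics/s10.png');cv2.imwrite('pics/s10b.png',cv2.convertScaleAbs(cv2.resize(i[40:180,80:240],(686,600),interpolation=cv2.INTER_CUBIC),alpha=1.9))
E
```

```text
(no output)
```

View pics/s10b.png

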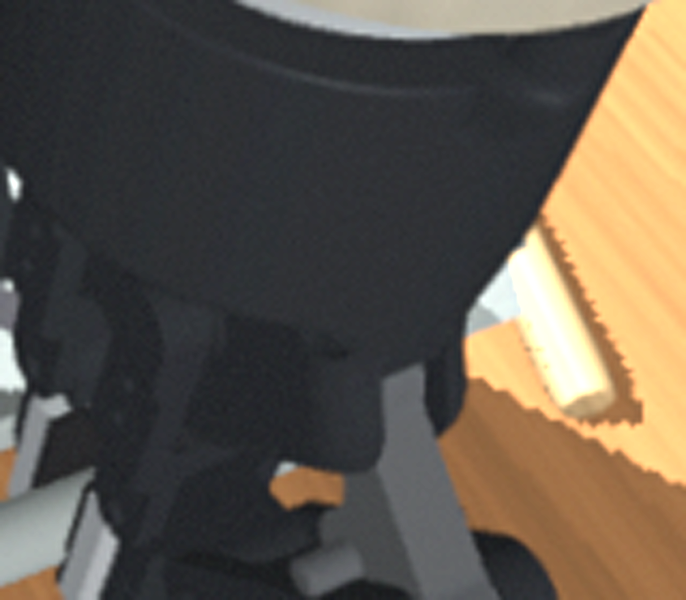

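The bar lies between the pads, about 4 mm towards the tips from pad centre. I'll regrip slightly deeper for margin.

```bash
python3 -m crank '[[0,0,0,0,0,0],[0,0,0,0,0,0],[0,0,0.4,0,0,0],[0,0,0,0,0,0]]' 3 60 && python3 -m crank '[[0,0,0,0,0,0],[0,0,0,0,0,0],[0,0,0,0,0,0],[0,0,0,0,0,0]]' 0.6 60
```

```text
time: 19.58
position: [0.531, -0.3677, 0.1761]
orientation: [-180.0, 0.1, 0.1]
contact_force: [0.4, -0.2, -0.7]
width: 0.0301
grip_force: 0.0
time: 20.08
position: [0.5313, -0.3681, 0.1768]
orientation: [180.0, -0.0, 0.1]
contact_force: [0.1, 0.2, -0.2]
width: 0.0106
grip_force: 58.4
```

Forces are near zero and the width is right. Now I'll guide the lid.

```bash
python3 -m crank '[[0,-0.7,-0.64,0,0,0],[0,-0.73,-0.6,0,0,0],[0,-0.76,-0.56,0,0,0],[0,-0.79,-0.53,0,0,0],[0,-0.81,-0.49,0,0,0],[0,-0.83,-0.44,0,0,0]]'; python3 -c "
from h import *
st()"
```

```text
time: 20.82
position: [0.5319, -0.3216, 0.2101]
orientation: [179.9, -0.1, 0.1]
contact_force: [2.2, -2.6, 1.2]
width: 0.0099
grip_force: 58.4
{'time': 20.825, 'joints': [47.4682, 27.4879, -31.8056, 87.5328, 15.1084, 69.2018, -76.7404], 'position': [0.5319, -0.3216, 0.2101], 'orientation': [179.9496, -0.0748, 0.0628], 'contact_force': [2.1746, -2.5541, 1.1975], 'width': 0.0099, 'grip_force': 58.3969}
```

```bash
python3 -m crank '[[0,-0.86,-0.41,0,0,0],[0,-0.87,-0.36,0,0,0],[0,-0.89,-0.33,0,0,0],[0,-0.91,-0.27,0,0,0],[0,-0.91,-0.24,0,0,0],[0,-0.93,-0.19,0,0,0]]'; python3 -m crank '[[0,-0.94,-0.14,0,0,0],[0,-0.94,-0.1,0,0,0],[0,-0.94,-0.05,0,0,0],[0,-0.95,-0.01,0,0,0],[0,-0.95,0.04,0,0,0],[0,-0.94,0.09,0,0,0],[0,-0.94,0.13,0,0,0],[0,-0.93,0.18,0,0,0],[0,-0.92,0.22,0,0,0],[0,-0.9,0.26,0,0,0],[0,-0.9,0.31,0,0,0],[0,-0.88,0.35,0,0,0]]'
```

```text
time: 21.58
position: [0.5326, -0.2681, 0.2288]
orientation: [179.9, -0.2, 0.1]
contact_force: [6.4, -3.2, 1.9]
width: 0.01
grip_force: 58.3
time: 23.08
position: [0.5335, -0.1562, 0.2159]
orientation: [180.0, -0.3, 0.1]
contact_force: [10.7, -0.9, -2.1]
width: 0.0099
grip_force: 60.2
```

```bash
python3 -m crank '[[0.04,-0.86,0.4,0,0,0],[0.04,-0.84,0.43,0,0,0],[0.04,-0.82,0.48,0,0,0],[0.04,-0.79,0.52,0,0,0],[0.04,-0.77,0.55,0,0,0],[0.04,-0.74,0.59,0,0,0],[0.04,-0.71,0.62,0,0,0],[0.04,-0.68,0.66,0,0,0],[0.03,-0.65,0.69,0,0,0],[0.03,-0.61,0.72,0,0,0],[0.03,-0.57,0.76,0,0,0],[0.03,-0.54,0.77,0,0,0]]'
```

```text
time: 24.58
position: [0.5341, -0.0712, 0.1415]
orientation: [180.0, 0.2, 0.1]
contact_force: [-5.3, -0.2, 0.7]
width: 0.0098
grip_force: 61.9
```

```bash
python3 -m crank '[[-0.03,-0.51,0.81,0,0,0],[-0.03,-0.46,0.82,0,0,0],[-0.03,-0.42,0.85,0,0,0],[-0.02,-0.38,0.87,0,0,0],[0,-0.34,0.88,0,0,0],[0,-0.29,0.9,0,0,0],[0,-0.25,0.91,0,0,0],[0,-0.2,0.93,0,0,0],[0,-0.16,0.93,0,0,0]]'
```

```text
time: 25.7
position: [0.5346, -0.0421, 0.0631]
orientation: [179.9, -0.0, -0.0]
contact_force: [-1.1, -8.1, -1.2]
width: 0.0097
grip_force: 58.6
```

```bash
python3 -m crank '[[0,0.05,0.5,0,0,0],[0,0.05,0.5,0,0,0],[0,0.02,0.5,0,0,0],[0,0,0.5,0,0,0],[0,0,0.4,0,0,0]]';python3 -m crank '[[0,0,0.2,0,0,0],[0,0,0.2,0,0,0],[0,0,0,0,0,0]]'
```

```text
time: 26.32
position: [0.5347, -0.0407, 0.0396]
orientation: [-179.9, -0.0, 0.1]
contact_force: [-0.3, 11.6, -1.0]
width: 0.0094
grip_force: 59.1
time: 26.7
position: [0.5347, -0.0407, 0.0358]
orientation: [-179.9, -0.0, 0.1]
contact_force: [-1.0, 5.6, 2.4]
width: 0.0102
grip_force: 59.7
```

Approaching the closed stop. I'll press on in small steps until the force rises.

```bash
for i in 1 2; do python3 -m crank '[[0,0,0.2,0,0,0],[0,0,0.1,0,0,0],[0,0,0,0,0,0]]'; done
```

```text
time: 27.08
position: [0.5347, -0.0408, 0.0331]
orientation: [-179.9, -0.1, 0.1]
contact_force: [-2.6, 4.1, 5.5]
width: 0.0098
grip_force: 60.0
time: 27.45
position: [0.5347, -0.0409, 0.0303]
orientation: [-180.0, -0.1, 0.1]
contact_force: [-4.0, 4.1, 7.5]
width: 0.0099
grip_force: 60.3
```

```bash
for i in 1 2; do python3 -m crank '[[0,0,0.2,0,0,0],[0,0,0.1,0,0,0],[0,0,0,0,0,0]]'; done
python3 - <<'E'
from h import *
st();d=snap('side','side11');t=snap('top','top11')
cv2.imwrite('pics/c11.png',cv2.convertScaleAbs(np.hstack([cv2.resize(d['image'][250:480,190:470],(500,410)),cv2.resize(t['image'][180:345,370:500],(300,410))]),alpha=1.6))
E
```

```text
time: 27.82
position: [0.5348, -0.0411, 0.0275]
orientation: [-180.0, -0.1, 0.1]
contact_force: [-4.8, 3.5, 10.9]
width: 0.0099
grip_force: 60.7
time: 28.2
position: [0.5347, -0.0413, 0.0248]
orientation: [-180.0, -0.1, 0.1]
contact_force: [-4.6, 3.7, 13.9]
width: 0.0096
grip_force: 61.0
{'time': 28.2, 'joints': [21.5254, 32.4524, -31.4494, 110.9536, 24.1827, 43.1123, -113.7968], 'position': [0.5347, -0.0413, 0.0248], 'orientation': [-179.9934, -0.0657, 0.1059], 'contact_force': [-4.5821, 3.6837, 13.8647], 'width': 0.0096, 'grip_force': 61.0328}
```

```bash
python3 - <<'E'
from h import *
d=vision.camera('side');g=cv2.cvtColor(d['image'],cv2.COLOR_BGR2GRAY)
for X in(-36,-30,-26,30,36):
  for q in(0,.03,.06):
    P=[crate(X,-75+195*np.cos(q),88+195*np.sin(q)+dz) for dz in(-6,0,6)];print(X,q,np.round(proj(d,P),1).tolist())
  u,v=proj(d,[crate(X,120,88)])[0].round().astype(int);print('   col',u,'rows',v-14,'..',g[v-14:v+16,u].tolist())
E
```

```text
-36 0 [[269.0, 301.8], [268.8, 298.8], [268.5, 295.8]]
-36 0.03 [[268.8, 299.0], [268.5, 296.0], [268.3, 292.9]]
-36 0.06 [[268.6, 296.2], [268.3, 293.1], [268.1, 290.0]]
   col 269 rows 285 .. [74, 54, 52, 53, 51, 51, 65, 90, 98, 98, 97, 98, 99, 99, 98, 100, 98, 99, 107, 119, 122, 117, 109, 98, 86, 75, 70, 78, 90, 86]
-30 0 [[273.0, 300.8], [272.8, 297.9], [272.6, 294.9]]
-30 0.03 [[272.8, 298.0], [272.6, 295.0], [272.4, 292.0]]
-30 0.06 [[272.7, 295.2], [272.5, 292.2], [272.2, 289.1]]
   col 273 rows 284 .. [95, 96, 96, 93, 78, 68, 90, 102, 103, 104, 104, 104, 104, 105, 104, 103, 99, 97, 105, 118, 122, 117, 109, 99, 86, 74, 70, 81, 96, 97]
-26 0 [[275.7, 300.2], [275.5, 297.2], [275.3, 294.2]]
-26 0.03 [[275.5, 297.3], [275.3, 294.3], [275.1, 291.3]]
-26 0.06 [[275.4, 294.5], [275.2, 291.5], [275.0, 288.4]]
   col 276 rows 283 .. [97, 95, 96, 97, 97, 96, 95, 94, 94, 94, 95, 94, 95, 96, 98, 99, 101, 102, 106, 113, 122, 119, 111, 102, 89, 77, 69, 77, 93, 95]
30 0 [[312.4, 291.3], [312.5, 288.4], [312.5, 285.4]]
30 0.03 [[312.5, 288.5], [312.5, 285.5], [312.5, 282.5]]
30 0.06 [[312.5, 285.7], [312.6, 282.7], [312.6, 279.6]]
   col 312 rows 274 .. [109, 118, 126, 134, 139, 143, 144, 140, 126, 87, 44, 32, 31, 28, 26, 21, 20, 18, 15, 17, 31, 56, 69, 77, 77, 75, 70, 82, 104, 103]
36 0 [[316.3, 290.4], [316.3, 287.5], [316.3, 284.5]]
36 0.03 [[316.3, 287.6], [316.4, 284.6], [316.4, 281.6]]
36 0.06 [[316.4, 284.8], [316.5, 281.8], [316.5, 278.7]]
   col 316 rows 273 .. [53, 53, 52, 51, 50, 51, 54, 53, 52, 54, 54, 53, 49, 56, 78, 96, 99, 99, 95, 73, 64, 69, 72, 76, 77, 75, 70, 80, 104, 105]
```

View pics/c11.png

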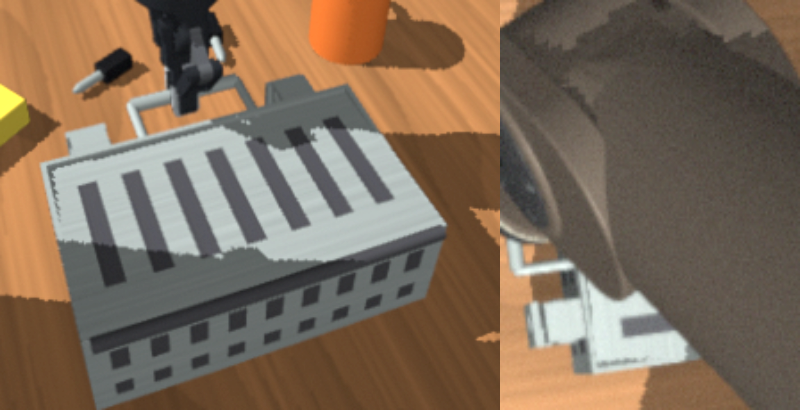

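The last view shows the lid flush on the box, so it is shut. I'll release it and rise, move left, and turn the tool to yaw 90 for the pins.

```bash
python3 -m crank '[[0,0,0,0,0,0],[0,0,0,0,0,0],[0,0,0,0,0,0],[0,0,-2,0,0,0],[0,0,-4,0,0,0],[0,0,-6,0,0,0],[0,0,-6,0,0,0],[0,-6,0,0,0,0],[0,-6,0,0,0,0],[0,-6,0,0,0,0],[0,-6,0,0,0,0],[0,-6,0,0,0,0]]' 3.5 && python3 -m crank '[[0,0,0,0,0,-10],[0,0,0,0,0,-10],[0,0,0,0,0,-10],[0,0,0,0,0,-10],[0,0,0,0,0,-10],[0,0,0,0,0,-10],[0,0,0,0,0,-10],[0,0,0,0,0,-10],[0,0,0,0,0,-9],[0,0,0,0,0,0]]'
python3 - <<'E'
from h import *
st();t=snap('top','top12');s=snap('side','side12')
g=cv2.cvtColor(t['image'],cv2.COLOR_BGR2GRAY)
o=cv2.imread('pics/top0.png');d=abs(o.astype(int)-t['image']).max(2)>40
for n,(u,v) in dict(pin1=(300,242),pin2=(317,300),clevF=(379,220),clevN=(393,310)).items(): print(n,d[v-10:v+10,u-12:u+12].mean())
o=cv2.imread('pics/side0.png');d=abs(o.astype(int)-s['image']).max(2)>40
for n,(u,v) in dict(pin1=(309,270),pin2=(247,290)).items(): print('side',n,d[v-12:v+12,u-14:u+14].mean())
# side-camera check of lid rim: bar profile
g2=cv2.cvtColor(s['image'],cv2.COLOR_BGR2GRAY)
for u in(269,276,312):print(u,g2[290:318,u].tolist())
E
```

```text
time: 29.85
position: [0.5341, 0.2594, 0.2036]
orientation: [180.0, -0.0, 0.0]
contact_force: [0.9, 0.3, 0.6]
width: 0.0351
grip_force: 0.0
time: 31.1
position: [0.5341, 0.2575, 0.2032]
orientation: [-180.0, -0.0, 89.0]
contact_force: [-1.6, 0.0, 0.2]
width: 0.0349
grip_force: 0.0
{'time': 31.1, 'joints': [8.0193, 34.1163, -61.029, 90.7842, 30.7306, 73.5804, -58.7788], 'position': [0.5341, 0.2575, 0.2032], 'orientation': [-179.9579, -0.0043, 88.9825], 'contact_force': [-1.5676, 0.0005, 0.1649], 'width': 0.0349, 'grip_force': 0.0}
pin1 0.32083333333333336
pin2 0.49583333333333335
clevF 0.6104166666666667
clevN 0.6333333333333333
side pin1 0.0
side pin2 0.0
269 [47, 60, 83, 91, 91, 91, 91, 98, 112, 113, 106, 98, 88, 75, 68, 66, 78, 90, 89, 86, 84, 78, 71, 66, 70, 76, 87, 97]
276 [87, 86, 86, 87, 87, 96, 111, 114, 108, 100, 91, 79, 68, 66, 80, 97, 98, 96, 95, 93, 91, 89, 88, 88, 89, 91, 90, 89]
312 [102, 93, 81, 69, 65, 76, 95, 96, 96, 96, 97, 98, 97, 96, 94, 93, 94, 95, 96, 96, 96, 94, 94, 96, 106, 113, 114, 115]
```

```bash
python3 - <<'E'
from h import *
a=cv2.imread('pics/side11.png',0);b=cv2.imread('pics/side12.png',0)
def tr(n,u,v,r=9):
    T=a[v-r:v+r,u-r:u+r];S=b[v-r-12:v+r+12,u-r-12:u+r+12];m=cv2.matchTemplate(S,T,5);_,s,_,l=cv2.minMaxLoc(m);print(n,l[0]-12,l[1]-12,round(s,3))
f=lambda x,y:(int(190+x*.56),int(250+y*.561))
tr('barL',*f(132,103));tr('slot1top',*f(88,187));tr('slot2top',*f(130,175));tr('slot1bot',*f(118,280));tr('slot7bot',*f(385,200));tr('cornerR',*f(445,232));tr('cornerL',*f(45,165));tr('boxhole',*f(200,335));tr('clevN',*f(85,135));tr('frontR',*f(350,90))
E
```

```text
barL -1 -6 0.686
slot1top -1 -4 0.99
slot2top -1 -4 0.985
slot1bot 0 -1 0.997
slot7bot -2 -5 0.696
cornerR -8 -12 0.871
cornerL 0 -1 0.365
boxhole 0 0 0.998
clevN 0 -5 0.936
frontR -6 12 0.816
```

```bash
python3 - <<'E'
from h import *
from scipy.optimize import least_squares
s=vision.camera('side');t=vision.camera('top')
def tri(a,b):
    r=least_squares(lambda P:np.r_[proj(s,[P])[0]-a,proj(t,[P])[0]-b],[.5,-.1,.09]);return np.round(r.x,4),np.round(r.fun,1)
print('far+y',tri([387.7,303.1],[390,194.3]));print('near+y',tri([214.6,342.3],[410,329.3]))
# full crate pose fit (z fixed) with top corners & side corners
M=[(125,75,85),(-125,75,85),(-125,-75,85),(125,-75,85)]
T=np.array([[390,194.3],[410,329.3],[360+398/3,150+503/3],[360+325/3,185]]);S=np.array([[387.7,303.1],[214.6,342.3]])
def P(v):
    r=Rot.from_euler('z',v[2]).as_matrix();return np.array([[v[0],v[1],v[3]]]+[]).repeat(4,0)+np.array(M)/1000@r.T
f=lambda v:np.r_[(proj(t,P(v))-T).ravel(),(proj(s,P(v)[:2])-S).ravel()]
r=least_squares(f,[.535,-.16,-.016,0]);print(r.x,np.round(r.fun,1))
f3=lambda v:f([*v,0]);r=least_squares(f3,[.535,-.16,-.016]);print(r.x,np.round(r.fun,1))
g=cv2.imread('pics/top12.png',0)
print(g[195:245:2,355:400:2]);print(g[285:335:2,365:415:2])
E
```

```text
far+y (array([ 0.6648, -0.0915,  0.0717]), array([-0.8,  0.3,  0.1, -1.1]))
near+y (array([ 0.4136, -0.0845,  0.0797]), array([-0.4,  0.1, -0.1, -0.5]))
[ 0.53703723 -0.16265536 -0.02810393 -0.00939445] [ 0.3 -1.3 -0.7 -0.9 -0.3  1.3  0.7  0.1 -1.1 -1.6  0.5  1.8]
[ 0.5359516  -0.16353638 -0.02641826] [ 1.5 -2.3  1.  -0.3  2.4  1.6  2.7 -1.  -0.9 -5.7 -1.3 -2. ]
[[136 135 138 139 141 140 143 141 144 125  85  84  85  82  84  81  84 105
  164 164 167 163 168]
 [143 143 142 142 143 142 139 137 135  94  80  81  80  79  79  80  83  99
  162 162 167 162 166]
 [133 135 134 135 136 135 134 136 130  84  81  76  80  77  76  79  67  94
  159 166 167 164 166]
 [138 138 142 133 130 129 129 128 122  81  81  76  82  79  81  73  62  85
  156 162 169 162 165]
 [129 128 128 128 131 132 132 134  93  81  79  81  83  81  80  60  60  66
  159 162 169 163 167]
 [133 133 134 134 132 136 136 130  81  79  79  79  79  81  70  62  62  58
  156 161 165 166 165]
 [132 135 133 133 135 135 135 131  84  81  82  93 103 104 115 121 129 131
  162 165 164 165 163]
 [132 133 135 133 135 134 133 137  97  83 103 163 165 16
[... 3616 characters left out ...]
61  54  56  55  53  52  53  54  54  53
   56  51  50  51  50  52  50]
 [ 60  63  62  63  56  59  59  59  60  60  58  56  50  53  54  47  52  51
   55  53  53  51  53  53  51]
 [ 61  61  63  64  64  63  60  61  63  60  56  60  56  57  52  49  56  55
   51  56  53  50  51  53  54]
 [ 66  59  62  62  62  61  60  62  65  57  64  59  55  59  53  56  55  53
   53  57  54  55  58  58  55]
 [ 60  62  62  60  58  61  63  62  60  61  56  60  59  59  59  54  56  55
   58  55  54  53  55  52  55]
 [ 62  64  59  62  59  63  63  61  62  61  62  58  59  57  57  59  57  54
   56  56  57  55  56  56  55]
 [ 63  64  61  62  64  62  63  59  63  64  58  61  58  58  57  54  58  54
   58  50  53  56  54  54  54]]
```

```bash
python3 - <<'E'
from h import *
t=vision.camera('top')
print('far cheek',at(t,372.5,218.5,.069),'model',crate(85,110,69),crate(-85,110,69))
g=cv2.imread('pics/top0.png',0)
print('rows 205..232 cols 366..382');print(g[205:233,366:390]);print('near rows 296..324, cols 378..402');print(g[296:324,378:402])
E
```

```text
far cheek [ 0.62148982 -0.05143896  0.069     ] model [ 0.62210788 -0.05126734  0.069     ] [ 0.45212954 -0.04855331  0.069     ]
rows 205..232 cols 366..382
[[101  96  99  98  69  58  59  58  58  55  61  60  58  54  58  57  58  51
   44  49  61  61  45  60]
 [ 99  99  97  96  72  59  57  60  59  58  57  57  54  59  57  58  59  54
   44  49  63  51  41  52]
 [ 96  96  99  94  79  64  59  59  59  58  58  56  60  61  55  61  57  54
   44  45  62  48  32  49]
 [ 96  97  99  98  92  69  56  59  52  61  61  62  56  57  65  61  62  51
   42  50  53  45  39  47]
 [ 97  98  99 101  99  69  63  59  57  60  58  60  60  74  87  92  73  55
   48  43  47  47  38  48]
 [ 98  97  98 102 102  88  90  63  60  56  57  58  62  89 118 118  90  56
   43  35  43  49  37  48]
 [ 99  97  95 103 112 116 115  76  58  54  55  54  65  95 122 122  99  60
   38  32  45  55  46  57]
 [ 96  95  89  88 117 123 122  78  56  56  56  55  65  95 120 123 108  67
   48  33  45  59  53  63]
 [ 95  91  82  77 116 124 118  85  60  53  56  61  68  90 121 121 115  77
   59  48  58  78  66  66]
 [ 94  90  75  74 110 121 120  90
[... 4049 characters left out ...]
93  90  90  76  64  69 104 123 125 122 124 124 119  94  70  72 100
  121 120 119 116 112 103]
 [ 95  93  95  91  79  68  74  97 119 124 123 121 119 118  96  77  77  89
  103 101 103 102  88  69]
 [ 93  92  96  91  80  71  79  95 107 115 111 101 104 104  89  85  89  90
   90  93  94  90  75  51]
 [ 93  94  91  95  88  85  89  94  98 100  95  92  91  96  94  93  92  89
   91  93  92  90  76  56]
 [ 92  92  90  89  91  93  90  91  92  93  92  91  94  93  92  92  92  93
   94  91  94  91  84  61]
 [ 92  93  93  90  89  93  94  94  94  94  91  89  93  94  95  93  94  94
   92  91  93  91  87  65]
 [ 93  92  94  94  93  94  93  95  95  92  91  95  93  92  91  92  94  91
   86  92  91  88  86  68]]
```

```bash
cat > pins.py <<'E'
from h import *
def grip(c,img,box,z):
    u0,v0,u1,v1=box;r=img[v0:v1,u0:u1].astype(int)
    m=(r.max(2)<45).astype(np.uint8);n,l,s,ce=cv2.connectedComponentsWithStats(m)
    k=1+np.argmax(s[1:,4]);return at(c,ce[k][0]+u0,ce[k][1]+v0,z),s[k]
t=vision.camera('top');s=vision.camera('side')
T=cv2.imread('pics/top0.png');S=s['image']
for n,bt,bs in(('pin1',(280,230,330,255),(290,250,330,290)),('pin2',(298,280,335,325),(225,270,275,310))):
    print(n,'top',*grip(t,T,bt,.014),'side',*grip(s,S,bs,.011))
E
python3 pins.py
```

```text
pin1 top [0.60736633 0.09773943 0.014     ] [  8   8  16  10 143] side [0.60731503 0.09498404 0.011     ] [ 12   7  13  19 157]
pin2 top [0.5019728  0.07835316 0.014     ] [  7   5  16  19 141] side [0.50183661 0.07306271 0.011     ] [ 18   7  22  21 254]
```

```bash
python3 -m crank '[[0,0,0,0,0,4],[-5.1,2.9,0,0,0,0],[-5.1,2.9,0,0,0,0],[-5.2,2.9,0,0,0,0],[0,0,6,0,0,0],[0,0,6,0,0,0],[0,0,4,0,0,0],[0,0,0,0,0,0],[0,0,0,0,0,0]]'; python3 -c "
from h import *
st()
c=vision.camera('side');print(proj(c,[[.6073,.0963,.018]]))
o=cv2.imread('pics/side0.png').astype(int);d=(abs(o-c['image']).max(2)>40)
print(d[280:305,235:262].mean(), d[262:285,300:320].mean(), d[272:285,308:320].mean())"
```

```text
time: 32.58
position: [0.6084, 0.0978, 0.0455]
orientation: [179.9, -0.1, 85.1]
contact_force: [0.4, 0.2, 0.9]
width: 0.0347
grip_force: 0.0
{'time': 32.575, 'joints': [19.4822, 44.1861, -53.5212, 97.5073, 40.529, 59.5891, -52.9019], 'position': [0.6084, 0.0978, 0.0455], 'orientation': [179.8946, -0.0603, 85.0581], 'contact_force': [0.351, 0.153, 0.9178], 'width': 0.0347, 'grip_force': 0.0}
[[307.14835728 261.79938673]]
0.01037037037037037 0.0 0.0
```

```bash
python3 -m crank '[[-0.1,-0.1,3,0,0,0],[0,0,2.5,0,0,0],[0,0,1.2,0,0,0],[0,0,0.4,0,0,0],[0,0,0,0,0,0]]'&&python3 -m crank '[[0,0,0,0,0,0],[0,0,0,0,0,0],[0,0,0,0,0,0],[0,0,0,0,0,0],[0,0,0,0,0,0]]' 1.0 40
```

```text
time: 33.25
position: [0.607, 0.0964, -0.0263]
orientation: [179.9, -0.0, 85.1]
contact_force: [-0.2, -0.5, 0.6]
width: 0.0349
grip_force: 0.0
time: 33.88
position: [0.6072, 0.0964, -0.0261]
orientation: [179.9, -0.0, 85.1]
contact_force: [-0.7, -2.1, 6.2]
width: 0.0168
grip_force: 39.7
```

```bash
python3 -m crank '[[0,0,-2,0,0,0],[0,0,-2.3,0,0,0],[0,0,0,0,0,-4],[-3,0.6,0,0,0,0],[-3,0.6,0,0,0,0],[-2,0.4,0,0,0,0],[0,0,0,0,0,0],[0,0,0,0,0,0],[0,0,0,0,0,0]]'; python3 - <<'E'
from h import *
st();c=snap('side','side14');t=snap('top','top14');print(proj(c,[crate(85,113,52),crate(85,113+15,52),crate(85,113+47,52)]))
g=cv2.cvtColor(c['image'],cv2.COLOR_BGR2GRAY)
u,v=proj(c,[crate(85,113+25,52)])[0].astype(int);print(u-16,v-22)
for r in range(v-22,v+22,1):print(r,' '.join('%3d'%x for x in g[r,u-16:u+22]))
E
```

```text
time: 35.0
position: [0.6208, 0.0175, 0.016]
orientation: [180.0, -0.0, 89.2]
contact_force: [0.1, 1.3, -0.2]
width: 0.0166
grip_force: 39.2
{'time': 35.0, 'joints': [26.4677, 46.9219, -53.0389, 97.837, 43.3873, 58.0789, -43.1268], 'position': [0.6208, 0.0175, 0.016], 'orientation': [179.9929, -0.0457, 89.1751], 'contact_force': [0.118, 1.272, -0.1725], 'width': 0.0166, 'grip_force': 39.1739}
[[347.69455216 300.22743737]
 [343.98102444 293.72769987]
 [336.4341483  280.51795774]]
325 267
267  64  74  73  45  20  17  16  17  19  16  13  10   7  10  31  67  74  61  31  20  56  92  97  94  96  98  98  97  96  98 100  99  97  96  97  96  95  93
268  65  73  73  46  17  14  15  15  13  15  11  11  10  13  30  67  73  54  26  22  61  93  98  95  94  96  98  98  96  97  99 100  98  96  96  96  95  95
269  65  73  73  45  16   7  10   8   9  12   8   9   8  13  34  68  73  53  25  27  76  96  99  98  95  96  97  99  98  96  97  99 100  98  95  96  95  94
270  64  73  73  44  18   8   9   6  10   9  11  10  11  14  40  69  73  51  24  39  90 100  99  99  96  94  96  98  99  97  97  99 100  99 
[... 5555 characters left out ...]
 120 117 117 117 117 117 117 118 117 118 119 119 119 119 120 120 121 120 121
307  93  92  90  89 122 138 143 134 115  90  90 105 102  96  99 115 116 116 117 118 118 118 117 118 118 119 119 119 119 120 120 121 120 120 120 119 119 118
308  94  92  90  91 112 125 139 141 127 104  89 114 117 116 117 118 118 118 118 118 118 119 119 119 119 120 121 120 121 120 120 120 120 119 118 118 118 118
309  94  92  96 101  98 108 125 140 135 115  96 113 118 118 118 118 118 119 119 119 119 120 120 121 120 120 120 119 119 120 119 119 118 119 118 118 118 119
310 105 101 107 116 115 116 119 131 133 117 105 115 118 119 120 120 119 120 120 120 120 120 120 121 120 119 119 119 118 119 118 119 120 119 120 120 121 121
```

```bash
python3 - <<'E'
from h import *
c=vision.camera('side')
for X in(69,85,101):print(X,[np.round(proj(c,[crate(X,y,69)])[0],1).tolist() for y in(113,107,95,89)])
o=cv2.imread('pics/side0.png',0)
print('side0 cols 330..372')
for r in range(286,316):print(r,' '.join('%3d'%x for x in o[r,330:372]))
E
```

```text
69 [[338.5, 294.7], [339.9, 297.4], [343.0, 302.9], [344.5, 305.7]]
85 [[348.3, 292.3], [349.8, 294.9], [353.0, 300.3], [354.6, 303.1]]
101 [[358.0, 289.8], [359.6, 292.5], [362.8, 297.8], [364.5, 300.5]]
side0 cols 330..372
286  85  86  88  91  92  89  87  86  85  83  80  81  85  87  88  88  87  88  87  86  85  86  87  86  86  88  90  92  92  90  88  87  90  94  94  92  91  92  93  91  89  88
287  85  86  87  90  91  90  88  86  85  84  81  80  83  86  87  88  87  88  88  87  86  85  86  87  86  86  90  91  92  93  90  86  88  91  94  94  91  91  93  93  91  88
288  84  85  86  87  91  90  89  86  85  84  82  81  80  85  88  88  87  87  88  88  86  85  86  87  86  85  87  90  92  94  92  88  86  89  94  94  93  91  90  92  92  90
289  84  84  85  87  89  92  90  88  86  84  84  82  80  82  86  87  88  87  87  89  86  85  85  86  87  86  85  88  91  92  92  90  88  87  91  93  94  92  90  91  93  92
290  85  84  85  86  87  90  91  89  87  86  86  83  81  81  84  86  87  87  86  88  88  86  86  85  87  86  86  88  90  92  92  92  89  87  88  91  95  94  91  90  92  92
291  85  84  84
[... 3584 characters left out ...]
  61  60  61
312 107 105 100  92  83  80  69  64  64  62  61  61  62  61  61  60  61  61  62  62  61  61  61  61  61  61  62  62  62  62  61  62  62  61  62  62  61  61  61  61  60  60
313  86  80  70  65  64  63  61  61  61  61  62  61  62  62  61  61  61  61  61  61  61  61  61  62  62  62  62  61  62  61  62  62  61  61  62  60  61  61  61  61  62  61
314  63  63  62  62  60  62  62  61  61  61  61  62  60  61  61  61  61  61  60  62  62  62  62  63  62  62  61  62  61  61  61  61  60  61  61  61  61  61  61  60  61  61
315  62  61  61  60  62  61  61  61  61  62  61  62  61  60  61  61  62  62  62  62  62  62  61  62  61  61  61  61  61  61  61  61  61  62  61  60  61  61  61  60  62  61
```

```bash
python3 - <<'E'
from h import *
t=vision.camera('top');g=cv2.cvtColor(t['image'],cv2.COLOR_BGR2GRAY)
print(proj(t,[crate(85,128,52),crate(85,160,52)]))
u,v=proj(t,[crate(85,128,52)])[0].astype(int)
for r in range(v-18,v+18,2):print(r,u-30,' '.join('%3d'%x for x in g[r,u-30:u+30:2]))
# shadow / shading in side: shank apparent width (perpendicular) and grip corners
s=cv2.imread('pics/side14.png',0)
for r in range(255,283,2):print(r,' '.join('%3d'%x for x in s[r,312:352]))
E
```

```text
[[362.00738426 221.47017499]
 [345.26028624 223.39506355]]
203 332  49  41  40  41  51  58  62  60  55  61  56  56  59  54  54  57  56  58  68  75  69  62  65  66  64  69  66  66  67  67
205 332  47  38  35  36  44  58  60  58  59  55  59  55  54  56  59  57  54  54  55  72  75  60  66  63  64  65  60  67  64  66
207 332  56  55  51  55  56  56  55  54  56  57  58  53  58  57  56  58  59  54  57  59  73  69  60  61  66  64  67  65  65  65
209 332  61  59  60  59  60  56  51  53  56  55  55  58  57  59  55  55  55  59  55  56  54  76  62  61  66  63  69  65  63  66
211 332  60  60  60  60  57  58  60  55  56  54  57  57  55  56  58  55  54  57  53  54  60  62  65  65  60  63  66  62  64  64
213 332  62  59  61  59  55  61  56  59  53  55  57  54  56  59  56  58  57  58  52  58  58  56  65  58  58  60  65  63  64  62
215 332  57  60  58  60  61  54  59  56  55  54  50  56  59  52  56  59  55  53  55  53  57  56  58  62  60  59  57  63  60  60
217 332  59  58  58  58  59  59  58  59  53  56  60  65  62  57  55  60  52  53  57  55  55  57  59  61  57  53  58  55  63  62
219 332  67  64  
[... 2858 characters left out ...]
  74  82  91  93  94  97  99  98  99  97  96
275  93  95  94  95  96  98  99  95  58  24  17  18  45  68  73  73  40  11   8   9  11   9   9   5   6   8  15  48  70  73  84  89  91  91  93  96  99  98  98  98
277  91  92  94  93  94  96  98  97  95  78  69  57  55  68  73  70  35  14   8   8   9   9   7   9   8   9  12  48  87  94  95  91  90  91  92  92  94  98  98  98
279  91  90  91  92  94  94  96  98  98  97  97  97  79  72  62  40  15  11   9   5  13  37  69  54  36  21  15  48  88  93  94  94  94  89  90  91  92  92  93  96
281  94  92  90  91  93  93  95  95  97  97  96  95  94  90  71  34   8   8  10  22  76 126 140 129  89  56  31  64  90  94  94  93  94  93  91  90  91  92  91  92
```

```bash
python3 - <<'E'
import cv2
g=cv2.imread('pics/top14.png',0)
for r in range(217,236):print(r,' '.join('%3d'%x for x in g[r,342:376]))
E
```

```text
217  57  56  60  54  53  54  58  53  61  56  61  65  59  63  59  57  59  54  53  57  53  54  54  55  54  54  56  56  52  55  55  57  57  55
218  57  61  56  57  54  56  57  59  65  69  74  70  80  94  70  59  57  58  53  54  57  56  55  53  54  57  60  52  58  56  56  56  56  54
219  59  62  64  61  62  66  70  67  71  73  82  81 106 109  74  62  62  59  55  57  57  53  53  52  58  56  57  57  56  56  59  57  59  56
220  68  71  74  74  75  71  69  75  83  99 106 101  99  71  59  81  85  75  65  61  56  52  55  54  57  53  53  55  55  56  58  55  57  58
221  74  73  76  78  79  83  96 103 107 121 106  88  64  48  70  94  94  98  89  80  66  55  56  52  57  59  53  55  56  54  56  58  58  55
222  84  85  97 108 109 113 120 127 110  88  64  50  49  61  85  98  94  99 103 103  89  74  64  57  55  52  56  59  58  57  57  54  56  54
223 115 116 121 130 124 111 101  92  68  48  39  54  89 102 117 121 120 115 109 107 103  97  84  74  64  58  59  55  54  52  55  58  54  55
224 115 112 104  92  81  68  56  43  39  42  66  99 128 135 139 136 135 129 119 108 104 102 100  93  81  73  63  55  57 
[... 859 characters left out ...]

231  45  39  32  35  52 101 109 107 108 106 108 110 108 111 108 107 107 106 105 107 102 106 103 104 106 102  99  96  98 102 103 104  91  87
232  64  42  44  35  50  99 105 104 106 104 102 102 106 104 103 104 103 106 102 102  99 103 101 102 103 102 100  99 100 105 101 101 101  99
233  86  54  37  39  66  98 104 104 106 102 104 103 102 103 102 104 106 104 101 104 102 103 102 101 100 102 103 102 101 104  99 103 104 103
234 108  66  39  52  83 100 103 103 103 106 103 105 103 101 105 104 100 102 105 105 104 103 104 104 102 103 104 103 103 101 102 101 103 100
235 114  69  40  59  96 104 103 105 105 105 106 105  99 103 105 104 106 105 103 104 102 102 103 103 105 102 103 100 102 104  98  97  98  94
```

```bash
python3 -m crank '[[0,0.35,-0.1,0,0,0],[-0.5,0,0,0,0,0],[-0.4,0,0,0,0,0],[-0.3,0,0,0,0,0],[0,0,0,0,0,0]]';python3 -m crank '[[-0.3,0,0,0,0,0],[-0.3,0,0,0,0,0],[0,0,0,0,0,0]]'
```

```text
time: 35.83
position: [0.6243, 0.0032, 0.0166]
orientation: [-180.0, 0.0, 89.0]
contact_force: [0.3, -0.3, -1.4]
width: 0.017
grip_force: 39.2
time: 36.2
position: [0.6243, -0.0027, 0.0167]
orientation: [-180.0, 0.0, 89.0]
contact_force: [0.1, -0.2, -0.9]
width: 0.0166
grip_force: 39.2
```

```bash
for i in 1 2 3; do python3 -m crank '[[-0.25,0,0,0,0,0],[-0.25,0,0,0,0,0],[0,0,0,0,0,0]]' | tr '\n' ' '; echo; done
```

```text
time: 36.58 position: [0.6241, -0.0076, 0.0166] orientation: [-180.0, 0.0, 89.0] contact_force: [-0.8, 0.0, 0.1] width: 0.0166 grip_force: 39.2 
time: 36.95 position: [0.624, -0.0127, 0.0166] orientation: [-180.0, 0.0, 89.0] contact_force: [-1.7, -0.9, -0.8] width: 0.0169 grip_force: 39.2 
time: 37.33 position: [0.6237, -0.0178, 0.0165] orientation: [-180.0, 0.0, 89.0] contact_force: [-2.3, -0.7, -2.2] width: 0.0165 grip_force: 39.1
```

```bash
for i in 1 2; do python3 -m crank '[[-0.25,-0.05,0,0,0,0],[-0.25,0,0,0,0,0],[0,0,0,0,0,0]]' | tr '\n' ' '; echo; done; for i in 1 2; do python3 -m crank '[[-0.2,0,0,0,0,0],[-0.1,0,0,0,0,0],[0,0,0,0,0,0]]' | tr '\n' ' '; echo; done
```

```text
time: 37.7 position: [0.6234, -0.0228, 0.0166] orientation: [-180.0, 0.0, 89.0] contact_force: [-1.4, -0.5, -1.6] width: 0.0168 grip_force: 39.1 
time: 38.08 position: [0.6229, -0.0278, 0.0167] orientation: [180.0, 0.0, 89.0] contact_force: [-0.2, -0.3, -0.7] width: 0.0168 grip_force: 39.1 
time: 38.45 position: [0.6229, -0.0305, 0.0167] orientation: [180.0, 0.0, 89.1] contact_force: [-0.2, -0.1, -1.3] width: 0.0168 grip_force: 39.1 
time: 38.83 position: [0.6228, -0.0325, 0.0168] orientation: [180.0, -0.1, 89.1] contact_force: [0.3, 3.8, -1.9] width: 0.0165 grip_force: 39.1
```

```bash
for i in 1 2; do python3 -m crank '[[-0.15,0,0,0,0,0],[0,0,0,0,0,0]]' | tr '\n' ' '; echo; done
```

```text
time: 39.08 position: [0.6227, -0.0325, 0.0168] orientation: [180.0, -0.2, 89.2] contact_force: [-0.4, 7.9, -3.4] width: 0.0165 grip_force: 39.1 
time: 39.33 position: [0.6227, -0.0325, 0.0169] orientation: [180.0, -0.3, 89.2] contact_force: [0.5, 10.6, -3.4] width: 0.0167 grip_force: 39.2
```

The far pin is home, stopped hard against the cheek. I'll release it and go to the second pin.

```bash
python3 -m crank '[[0.3,0,0,0,0,0],[0,0,0,0,0,0],[0,0,0,0,0,0],[0,0,-1,0,0,0],[0,0,-5,0,0,0],[0,0,-6,0,0,0],[3,-4,0,0,0,0],[4,-4,0,0,0,0],[3.5,-4,0,0,0,0],[0,0,0,0,0,0]]' 3.5; python3 -m crank '[[0,0,0,0,0,10.45],[0,0,0,0,0,10.45],[0,0,0,0,0,10.45],[0,0,0,0,0,10.45],[0,0,0,0,0,10.45],[0,0,0,0,0,10.45],[0,0,0,0,0,0]]'; python3 - <<'E'
from h import *
st();s=snap('side','side15')
o=cv2.imread('pics/side0.png').astype(int);d=abs(o-s['image']).max(2)>40
print('pin2 diff',d[278:302,233:262].mean())
g=cv2.imread('pics/side15.png',0);print('far clevis/pin side cols 328..360')
for r in range(272,300):print(r,' '.join('%3d'%x for x in g[r,324:360]))
E
```

```text
time: 40.58
position: [0.5019, 0.0766, 0.1381]
orientation: [179.9, 0.0, 89.4]
contact_force: [0.6, -0.0, 0.4]
width: 0.035
grip_force: 0.0
time: 41.45
position: [0.5052, 0.0733, 0.1373]
orientation: [179.9, -0.0, 26.4]
contact_force: [0.0, -0.4, 0.8]
width: 0.035
grip_force: 0.0
{'time': 41.45, 'joints': [21.194, 24.9774, -47.1233, 107.5012, 21.7644, 56.8343, -99.0329], 'position': [0.5052, 0.0733, 0.1373], 'orientation': [179.9407, -0.0403, 26.392], 'contact_force': [0.046, -0.4476, 0.8327], 'width': 0.035, 'grip_force': 0.0}
pin2 diff 0.0028735632183908046
far clevis/pin side cols 328..360
272  95  96  96  94  91  91  89  86  84  89  91  94  94  93  94  93  90  89  90  90  90  94  97  97  98  97  94  93  93  96  98  97  94  97  97  98
273  93  95  97  96  93  91  90  88  85  87  90  93  93  93  93  93  93  90  87  90  91  92  96  98  96  98  96  94  92  94  96  97  96  95  97  98
274  91  94  96  97  94  91  91  90  86  83  86  90  93  94  94  93  93  92  88  88  90  90  93  96  97  97  97  96  92  92  95  98  97  95  95  98
275  90  92  95  96  95  93  91  89  88  85  85  88  91 
[... 2943 characters left out ...]
  89  86  52  20  12  25  43  67  75  86  98  98 105 114 117 117 117 117 117 117 117 117 116 117 116 116 116
296 129 141 135 120  96  75  89  94  92  89  88  70  33  17  44  84 112 117 108 102  85  97 107 116 118 117 117 116 117 116 116 116 116 116 116 115
297 118 136 140 130 110  81  84  93  92  89  89  86  51  24  56 107 120 118 109 101  77  90 102 113 116 117 116 116 116 115 116 116 116 117 117 117
298 104 128 141 136 122  97  76  89  94  91  89  87  69  42  55 101 107 105 103  98  73  77  97 106 115 116 116 116 116 116 116 116 117 118 118 118
299  87 113 135 141 131 111  83  85  93  92  89  88  85  69  53  82  73  70  91  92  70  66  91 101 112 116 116 116 116 118 118 117 118 118 117 117
```

```bash
python3 -m crank '[[-0.05,-0.27,5,0,0,0],[0,0,5,0,0,0],[0,0,4,0,0,0],[0,0,1.5,0,0,0],[0,0,0.6,0,0,0],[0,0,0.2,0,0,0],[0,0,0,0,0,0]]'&&python3 -m crank '[[0,0,0,0,0,0],[0,0,0,0,0,0],[0,0,0,0,0,0],[0,0,0,0,0,0],[0,0,0,0,0,0]]' 1.0 40
```

```text
time: 42.38
position: [0.5037, 0.076, -0.0253]
orientation: [180.0, -0.1, 26.4]
contact_force: [0.5, -0.0, -0.4]
width: 0.035
grip_force: 0.0
time: 43.0
position: [0.5035, 0.076, -0.0253]
orientation: [180.0, -0.1, 26.4]
contact_force: [-1.3, -0.6, 6.4]
width: 0.0168
grip_force: 39.1
```

```bash
python3 -m crank '[[0,0,-4.27,0,0,0],[0,0,0,0,0,-10.45],[0,0,0,0,0,-10.45],[0,0,0,0,0,-10.45],[0,0,0,0,0,-10.45],[0,0,0,0,0,-10.45],[0,0,0,0,0,-10.45],[-3,-2.5,0,0,0,0],[-3,-2.46,0,0,0,0],[0,0,0,0,0,0],[0,0,0,0,0,0]]'; python3 - <<'E'
from h import *
st();c=snap('side','side16');t=snap('top','top16')
print('side model line',np.round(proj(c,[crate(-85,113+15,52),crate(-85,113+47,52)]),1).tolist(),'cheek top',np.round(proj(c,[crate(-101,113,69),crate(-69,113,69)]),1).tolist())
print('top model',np.round(proj(t,[crate(-85,128,52),crate(-85,160,52)]),1).tolist())
o=cv2.imread('pics/side0.png',0)
u,v=proj(c,[crate(-85,113,69)])[0].astype(int);print('clevis side0',u-14)
for r in range(v-6,v+9):print(r,' '.join('%3d'%x for x in o[r,u-14:u+16]))
g=cv2.imread('pics/side16.png',0);u,v=proj(c,[crate(-85,140,52)])[0].astype(int);print('pin side',u-15)
for r in range(v-12,v+16):print(r,' '.join('%3d'%x for x in g[r,u-15:u+18]))
g=cv2.imread('pics/top16.png',0);u,v=proj(t,[crate(-85,135,52)])[0].astype(int);print('pin top',u-16)
for r in range(v-10,v+11):print(r,' '.join('%3d'%x for x in g[r,u-16:u+18]))
E
```

```text
time: 44.38
position: [0.4531, 0.0169, 0.0169]
orientation: [179.9, -0.0, 89.0]
contact_force: [-0.5, 0.1, -0.2]
width: 0.0167
grip_force: 39.7
{'time': 44.375, 'joints': [33.4384, 36.3284, -57.601, 121.2465, 43.7445, 46.3701, -52.6969], 'position': [0.4531, 0.0169, 0.0169], 'orientation': [179.918, -0.0091, 89.0318], 'contact_force': [-0.48, 0.0686, -0.1538], 'width': 0.0167, 'grip_force': 39.7048}
side model line [[236.4, 320.3], [232.1, 305.3]] cheek top [[226.1, 322.4], [248.3, 317.0]]
top model [[374.5, 311.5], [357.1, 313.6]]
clevis side0 223
313  85  82  79  80  80  80  81  80  79  80  80  80  78  78  80  81  80  80  80  80  80  80  79  78  76  77  79  79  79  79
314  85  83  80  79  80  80  80  80  80  79  81  79  78  78  79  80  79  80  80  80  79  79  79  79  77  75  78  78  79  78
315  86  84  80  79  80  81  80  79  80  80  80  79  78  79  79  80  80  81  81  79  79  80  80  80  77  76  77  79  79  79
316  86  85  82  79  79  80  81  80  80  80  81  80  79  77  78  79  80  80  80  80  79  80  80  80  78  77  76  77  79  79
317  85  86  83  79  79  80  81  80  79  80  80  
[... 7387 characters left out ...]

317  46  48  48  45  44  48  63  62  65  62  63  58  60  60  61  59  62  64  66  67  67  66  65  63  64  60  61  66  62  63  60  60  59  62
318  50  49  48  46  48  54  63  65  65  65  64  65  62  64  58  61  61  63  66  65  67  63  66  66  64  63  63  61  61  60  59  62  58  56
319  47  47  48  46  46  59  65  65  65  63  66  67  65  66  67  61  61  64  64  65  65  67  66  64  64  63  61  66  63  60  63  66  62  63
320  47  51  44  49  52  62  64  66  63  66  67  64  65  68  69  67  70  64  62  61  65  65  66  68  62  61  63  64  62  61  59  59  61  64
321  44  46  47  51  60  61  67  66  69  69  67  68  68  64  67  63  69  68  68  66  69  65  66  67  65  66  60  63  66  66  62  63  61  61
```

```bash
python3 -m crank '[[0,-0.04,-0.04,0,0,0],[-0.5,0,0,0,0,0],[-0.4,0,0,0,0,0],[-0.2,0,0,0,0,0],[0,0,0,0,0,0]]'| tr '\n' ' ';for i in 1 2; do python3 -m crank '[[-0.25,0,0,0,0,0],[-0.25,0,0,0,0,0],[0,0,0,0,0,0]]'| tr '\n' ' ';done
```

```text
time: 45.1 position: [0.4516, 0.0055, 0.0168] orientation: [-180.0, 0.0, 89.0] contact_force: [0.2, 0.3, -0.7] width: 0.0168 grip_force: 39.7 time: 45.48 position: [0.4515, 0.0004, 0.0168] orientation: [-180.0, 0.0, 89.0] contact_force: [-0.5, 0.2, -0.9] width: 0.0168 grip_force: 39.7 time: 45.85 position: [0.4515, -0.0045, 0.0168] orientation: [-180.0, 0.0, 89.0] contact_force: [0.4, -0.0, -0.4] width: 0.0165 grip_force: 39.7
```

```bash
for i in 1 2 3; do python3 -m crank '[[-0.25,0,0,0,0,0],[-0.25,0,0,0,0,0],[0,0,0,0,0,0]]'| tr '\n' ' ';echo;done
```

```text
time: 46.22 position: [0.4514, -0.0096, 0.0168] orientation: [-180.0, 0.0, 89.0] contact_force: [0.5, -0.6, -0.1] width: 0.0164 grip_force: 39.7 
time: 46.6 position: [0.4514, -0.0145, 0.0168] orientation: [180.0, 0.0, 89.0] contact_force: [0.6, -0.1, 0.1] width: 0.0163 grip_force: 39.7 
time: 46.98 position: [0.4513, -0.0196, 0.0168] orientation: [180.0, 0.0, 89.0] contact_force: [0.1, -0.6, -0.1] width: 0.0165 grip_force: 39.7
```

```bash
for i in 1 2; do python3 -m crank '[[-0.25,0,0,0,0,0],[-0.2,0,0,0,0,0],[0,0,0,0,0,0]]'| tr '\n' ' ';echo;done; for i in 1 2; do python3 -m crank '[[-0.15,0,0,0,0,0],[0,0,0,0,0,0]]'| tr '\n' ' ';echo;done
```

```text
time: 47.35 position: [0.4512, -0.024, 0.0168] orientation: [180.0, 0.0, 89.0] contact_force: [0.5, -0.5, 0.1] width: 0.0168 grip_force: 39.7 
time: 47.72 position: [0.4511, -0.0286, 0.0168] orientation: [180.0, 0.0, 89.0] contact_force: [-0.1, -0.1, 0.4] width: 0.0169 grip_force: 39.7 
time: 47.98 position: [0.4511, -0.0291, 0.0169] orientation: [180.0, -0.1, 89.1] contact_force: [-0.8, 2.9, 0.0] width: 0.0166 grip_force: 39.7 
time: 48.22 position: [0.4511, -0.0291, 0.0169] orientation: [180.0, -0.2, 89.2] contact_force: [-0.3, 9.1, -2.9] width: 0.0166 grip_force: 39.6
```

The near pin has met its cheek too. I'll release, retreat and check.

```bash
python3 -m crank '[[-0.1,0,0,0,0,0],[0.25,0,0,0,0,0],[0,0,0,0,0,0]]'| tr '\n' ' '; python3 -m crank '[[0,0,0,0,0,0],[0,0,0,0,0,0],[0,0,0,0,0,0],[0,0,-1,0,0,0],[0,0,-5,0,0,0],[0,0,-6,0,0,0],[0,0,-6,0,0,0],[5,0,0,0,0,0],[6,0,0,0,0,0],[6,0,0,0,0,0],[6,0,0,0,0,0],[0,0,0,0,0,0]]' 3.5
python3 - <<'E'
from h import *
c=snap('side','side20');t=snap('top','top20')
g=cv2.imread('pics/side20.png',0)
print('near, cols 219..')
for r in range(303,330):print(r,' '.join('%3d'%x for x in g[r,215:252]))
print('far, cols 330..')
for r in range(282,300,1):print(r,' '.join('%3d'%x for x in g[r,330:352]))
o=cv2.imread('pics/side0.png').astype(int);d=abs(o-c['image']).max(2)>40
for n,(u,v,r) in dict(mill=(318,225,14),mug=(386,250,25),jar=(312,180,18)).items():print(n,d[v-r:v+r,u-r:u+r].mean())
a=cv2.imread('pics/side12.png',0);b=g
for n,u,v in(('slot1',239,355),('slot2',263,348),('bar',264,305)):
    T=a[v-9:v+9,u-9:u+9];S=b[v-15:v+15,u-15:u+15];_,q,_,l=cv2.minMaxLoc(cv2.matchTemplate(S,T,5));print(n,l[0]-6,l[1]-6,round(q,3))
E
```

```text
time: 48.6 position: [0.4511, -0.0292, 0.0168] orientation: [180.0, -0.0, 89.1] contact_force: [0.3, 4.5, 0.4] width: 0.0166 grip_force: 39.7 time: 50.1
position: [0.4528, 0.207, 0.1982]
orientation: [180.0, -0.2, 89.7]
contact_force: [0.3, -0.1, -0.1]
width: 0.0348
grip_force: 0.0
near, cols 219..
303  74  75  75  81  86  86  83  80  79  80  81  81  80  80  81  80  79  79  80  82  82  83  84  83  82  83  84  82  80  79  79  81  82  81  80  79  80
304  74  74  75  79  85  85  85  81  80  80  80  82  82  81  81  81  80  79  79  80  82  83  83  83  82  83  83  82  80  79  80  81  81  82  79  80  80
305  74  74  75  78  84  85  85  83  80  80  81  83  82  82  81  81  80  79  79  81  82  82  82  83  82  81  82  82  81  78  78  80  81  82  81  79  80
306  74  74  74  77  83  86  86  83  80  80  80  82  82  81  81  81  81  79  79  80  81  83  82  83  82  81  81  83  82  79  78  79  81  81  81  80  80
307  75  74  74  77  82  87  85  84  80  79  80  82  82  81  81  81  81  81  79  80  81  81  82  82  82  81  81  82  81  80  78  78  80  80  82  80  79
308  74  75  74  77  84  87  86  85  82 
[... 4349 characters left out ...]
85  60  28  11  14  17  17  15  19  56  93 105 113 114 114 114 113 113 112
294  90  87  86  84  68  35  12  12  17  17  20  31  61  92 100 109 112 113 113 112 113 113
295  89  89  86  85  83  50  20  12  22  40  64  72  84  96  96 102 110 113 113 114 113 113
296  85  90  88  86  85  68  33  15  42  80 109 114 105  99  83  94 104 112 114 113 113 113
297  82  89  90  86  85  83  49  23  55 103 115 115 105  98  73  87  98 108 112 112 112 112
298  74  86  90  88  86  84  66  41  53  98 103 102  99  95  70  74  94 103 110 112 111 111
299  81  82  89  90  87  85  82  66  51  79  71  68  88  89  67  64  88  98 108 112 112 112
mill 0.0
mug 0.1276
jar 0.0
slot1 0 0 0.993
slot2 0 0 0.995
bar 0 0 0.884
```

```bash
python3 - <<'E'
from h import *
for cam,u,v,r in(('side',386,255,30),('top',314,172,24)):
    A=cv2.imread('pics/%s0.png'%cam)
    B=vision.camera(cam)['image'];T=A[v-r:v+r,u-r:u+r];S=B[v-r-8:v+r+8,u-r-8:u+r+8]
    _,q,_,l=cv2.minMaxLoc(cv2.matchTemplate(S,T,5));print(cam,l[0]-8,l[1]-8,round(q,3))
st()
E
```

```text
side 1 0 0.703
top 0 -1 0.367
{'time': 50.3, 'joints': [18.623, 25.9785, -65.4643, 104.0169, 25.7173, 66.8342, -56.2341], 'position': [0.455, 0.1988, 0.1968], 'orientation': [-179.9879, 0.0536, 88.9712], 'contact_force': [-0.8543, 0.2266, 0.3826], 'width': 0.0351, 'grip_force': 0.0}
```

```bash
python3 - <<'E'
from h import *
f=lambda I:(lambda h:cv2.inRange(h,(3,170,50),(14,255,255)))(cv2.cvtColor(I[215:295,355:420],cv2.COLOR_BGR2HSV))
for I in(cv2.imread('pics/side0.png'),cv2.imread('pics/side12.png'),vision.camera('side')['image']):
    m=f(I);y,x=np.nonzero(m);print(m.astype(bool).sum(),x.min(),x.max(),y.min(),y.max())
E
```

```text
2531 8 55 6 71
2541 8 55 6 71
2513 7 55 6 70
```

The mug has not moved; the image difference was only a shadow. Handing in.

```bash
python3 -c "
from h import *
print(ticket.job_done())"
```

```text
the job is handed in; nothing more can be done
None
```

The job is handed in (no verdict was shown): both cups are in the crate, the lid was guided shut without a slam, both pins are pushed home to their cheeks, and the mill, mug and jar are where they stood.

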